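# Fill the pack tube from the scale pan through the funnel

### The arm

A 6-joint arm with a two-finger parallel gripper is mounted at the origin on the work surface. World frame = base frame: x ahead of the robot, y to its left, z up, the work surface at z = 0. Lengths are in m, angles in rad, forces in N, time in s.
With the tool pointing down it reaches from about 0.25 to 0.775 m from the base axis. Payload 4 kg.
Tool frame: the origin (TCP) lies at the very end of the fingers, on their centre line; the grasp point (between the pads) lies 19 mm behind it; z points along the fingers, x is the direction in which the jaws open and shut, and the axes are right-handed (so a half turn about z gives the same grasp; the last joint's range is limited). The gripper opens to 94 mm and grips with 3 to 60 N. Pads are 16 mm wide; open, the fingers measure 119 mm over their backs; the gripper's body (75 mm by 177 mm) begins 78 mm behind the grasp point.
Start: joints at [-1.222, 0.087, 1.371, -0, 1.684, -0.103], TCP at [0.24, -0.495, 0.206] pointing down, gripper open.
Joint ranges: [-3.1, 3.1], [-0.76, 2.03], [0.27, 2.55], [-1.08, 4.22], [0.17, 2.65], [-2.57, 2.57]. Speed limits (rad/s): [2.79, 2.79, 3.14, 3.14, 3.14, 3.14].

### API

Orientations are given as [roll, pitch, yaw] about the fixed x, y, z axes, in that order (R = Rz(yaw) Ry(pitch) Rx(roll)).
In Python, from bench import robot, cams, ticket gives the robot as it stands.
- The arm moves only by the tool jog_arm, never from a script. Its argument "series" is a list of rows, each an object of numbers: "x", "y", "z": the shift along the tool's x, y, z in m; "rx", "ry", "rz": the turn, a rotation vector about the tool's x, y, z in degrees. A call has 1 to 12 rows; each row shifts and turns the pose as measured when the row begins, along the tool's axes as they then stand; what a row does not reach is not made up. A row lasts 1/12 s, in which the tool goes at most 41.7 mm and 7.16 degrees, less where a joint would pass 70% of its speed; a pose out of reach is approached as far as the arm can. A call with a gripper value outside its range is refused whole. "claw" is the opening, from 0 (shut) to 1 (fully open), set as the call begins (left out, the last holds). The fingers move at their own pace and stop on an object; the grip force is fixed at half the most. Time passes only in rows, so rows that do not move let the fingers close. It gives the time, the measured TCP pose, the force and the opening at its end, in the units of the state.
- robot.get_obs(): the state, without advancing time (a new reading comes with each control period).
- cams.snapshot(name): name is "scene" or "top" or "wrist"; returns a dict with "img" (420x560x3 uint8, red, green, blue), "mtx" (3x3 intrinsics, pixels), "origin" and "attitude" of the camera in the world. Camera axes: x right, y down, z forward; pixel columns grow to the right and rows downward; lengths in m; the calibration is good to about 2 mm. A picture is of the moment at which its call begins. There is no depth.
- ticket.close_job(): hands the job in, once; it reports no verdict.
Trained networks look in a picture, given as the dict that the camera call returned (one of the last four; its "shot" number tells which), for a name from the list of things; names that differ only in an ending like _2 or _b are one class to them, and where a whole thing is asked for, a point or a joint stands for the part that bears it (a point fixed in the world has none). Each returns a list of dicts, best first, with "p" (0 to 1); they miss things now and then, are a little off and sometimes report something else, mostly with a low value. They report only what shows in the picture. A call takes as long as a camera call.
- cams.look_for(thing, picture): "bbox" ([left, top, width, height] in pixels, round what is visible of it).
The state is a dict: "time": time; "joint_positions": joint angles; "qvel": joint speeds; "joint_torque": joint torques, N m; "tool_pos": TCP position; "ee_rot": TCP orientation; "wrist_force": force on the tool from outside, world axes, zero at the start; "wrist_torque": the same for the moment, N m; "width": finger opening in m.
Only numpy, scipy, OpenCV 4.12 (cv2) and the standard library are available. Lean on these libraries where they do the work, as an engineer would, in place of code of your own. Each camera call takes 0.05 s, during which the arm holds its last target.

### The job

The counted batch of six brass nuts lies in the scale's pan. Push the shuttle fully home against its stop so that the empty tube stands under the funnel, then tip the nuts from the pan through the funnel so that all six end up in the tube, and put the empty pan back upright on the middle of the scale's platter. Leave the tape, the packed tube and the bin of caps where they are.

Things in the scene. Friction and masses are not known exactly. Their poses are not given: they have to be found in the camera images.
- pan: Loose steel scale pan (scoop), 0.13 to 0.21 kg: flat floor 87 x 90 mm, 2.5 mm thick, then a mouth part 53 mm long that narrows from 90 to 56 mm and rises 8 mm to the open lip; side walls 36 mm high (26 at the lip), back wall 40 mm. Origin on the underside, 45 mm ahead of the back wall's outer face; +x points to the lip, z up. Starts level on the platter with the nuts in it.
- pan_grip (a point): Middle of the pan's black grip bar behind the back wall: a bar 73 mm long (along pan x), 20 mm wide (pan y), 22 mm high, its middle 85 mm behind the pan's origin and 30 mm above its underside. Pinch it across its width, from above; 50 N or more keeps the pan from turning in the fingers. Axes as the pan's.
- pan_lip (a point): Middle of the pan's pouring lip, upper face: 95 mm ahead of the pan's origin, 10.5 mm above its underside. Axes as the pan's. The nuts begin to slide out at 20 to 30 degrees nose-down; at 45 to 50 degrees the pan empties.
- nut0: Brass hexagon nut, 18 mm across flats (21 mm over corners), 10 mm high, about 15 g; origin in its centre. One of six alike; starts lying flat in the pan.
- nut1: Brass hexagon nut, 18 mm across flats (21 mm over corners), 10 mm high, about 15 g; origin in its centre. One of six alike; starts lying flat in the pan.
- nut2: Brass hexagon nut, 18 mm across flats (21 mm over corners), 10 mm high, about 15 g; origin in its centre. One of six alike; starts lying flat in the pan.
- nut3: Brass hexagon nut, 18 mm across flats (21 mm over corners), 10 mm high, about 15 g; origin in its centre. One of six alike; starts lying flat in the pan.
- nut4: Brass hexagon nut, 18 mm across flats (21 mm over corners), 10 mm high, about 15 g; origin in its centre. One of six alike; starts lying flat in the pan.
- nut5: Brass hexagon nut, 18 mm across flats (21 mm over corners), 10 mm high, about 15 g; origin in its centre. One of six alike; starts lying flat in the pan.
- scale: White bench counting scale, body 250 x 210 mm, 56 mm high, fixed; its sloping console faces -x. Origin on the bench under the middle of the platter; z up. The platter does not move.
- platter (a point): Middle of the upper face of the scale's square steel platter, 170 x 170 mm, 70 mm above the bench. Axes as the scale's.
- filler: Filling stand bolted to the bench: aluminium base plate 345 x 130 mm (from 220 mm in front of the funnel's axis to 125 mm behind it), steel post 22 mm thick and 180 mm high standing 105 mm behind the axis, and a wide steel funnel clamped to it. Origin on the bench under the funnel's axis; +x is the direction in which the shuttle is pushed home, z up. Two low slide rails (22 mm high) lie 47 mm left and right of the middle line.
- funnel_mouth (a point): Centre of the funnel's open mouth, in the plane of its rim, 188 mm above the bench. Mouth 140 mm across; the cone narrows to a straight spout of 44 mm bore whose end is 112.5 mm above the bench.
- shuttle (a joint): Travel of the shuttle along the stand's +x in metres: 0 = fully out, 0.09 = home against its stop with the tube right under the spout. It slides with about 3 N of friction and stays where it is left.
- shuttle_knob (a point): Middle of the shuttle's round black upright knob, 22 mm in diameter, 28 mm high (its top 66 mm above the bench), on the middle line of the shuttle, 82 mm in front of the tube's axis (towards the stand's -x). When the shuttle is home the knob's axis is only 12 mm outside the funnel's rim, so the gripper must lean back, away from the funnel. Axes as the stand's.
- tube_floor (a point): Centre of the inner floor of the clear tube held in the shuttle's blue clamp: 48 mm bore, 53 mm outside, open at the top; the floor is 25.5 mm above the bench, the rim 107.5 mm. Moves with the shuttle.
- tape: Bystander: roll of brown packing tape lying flat, 100 mm across, 48 mm high. Origin at the centre of its underside.
- packed_tube: Bystander: finished, full clear tube with a blue cap, standing, 57 mm across, 92 mm high. Origin at the centre of its underside.
- cap_bin: Bystander: small open red bin with blue caps, 85 x 120 mm, 45 mm high. Origin at the centre of its underside.

How it is judged:
By the outcome, as a careful person would: the job done as asked, in the order asked, and still so for the second after the job is handed in, with the robot touching nothing.
It also fails if it takes over 61 s, if anything falls off the work surface, if the arm or the gripper's body presses on something with over 40 N, if the wrist force passes 120 N, or if a joint passes its speed limit or range.

## Working session

There is one attempt and no reset: what is moved stays moved. The work goes in short steps, Python scripts to look and compute and a tool call to move; the robot and the scene stay as the last step left them, time stands still between calls to the robot, and variables do not carry over. Pictures are saved under pics/ and viewed, and the job is handed in when it is done.

Besides the shell and the picture viewer there is one more tool, called after "Emit:" by a JSON object that holds its "op" and its "data", one argument or row to a line. jog_arm: Moves the arm, as the interface text tells. Its arguments: {"type":"object","properties":{"series":{"type":"array","items":{"type":"object","properties":{"x":{"type":"number"},"y":{"type":"number"},"z":{"type":"number"},"rx":{"type":"number"},"ry":{"type":"number"},"rz":{"type":"number"}}}},"claw":{"type":"number"}},"required":["series"]}

```bash
ls; mkdir -p pics
cat > h.py <<'E'
import numpy as np, cv2
from bench import robot, cams, ticket
from scipy.spatial.transform import Rotation as R
def snap(n,f):
    s=cams.snapshot(n); cv2.imwrite('pics/'+f+'.png',s['img'][:,:,::-1]); return s
def att(s):
    a=np.array(s['attitude'],float)
    if a.shape==(3,3): return a
    return R.from_euler('xyz',a).as_matrix()
def ray(s,u,v,z):
    K=np.array(s['mtx']);d=att(s)@np.linalg.solve(K,[u,v,1.]);o=np.array(s['origin']);return o+d*(z-o[2])/d[2]
def proj(s,p):
    K=np.array(s['mtx']);c=att(s).T@(np.array(p)-np.array(s['origin']));q=K@c;return q[:2]/q[2]
E
python3 - <<'E'
from h import *
print(robot.get_obs())
for n in ['scene','top','wrist']:
    s=snap(n,n+'0'); print(n,s['origin'],s['attitude'],s['mtx'],s['shot'])
    for t in ['pan','pan_grip','pan_lip','scale','filler','funnel_mouth','shuttle_knob','tube_floor','tape','packed_tube','cap_bin','nut0']:
        try: print(t,[(d['bbox'],round(d['p'],2)) for d in cams.look_for(t,s)[:2]])
        except Exception as e: print(t,e)
E
```

```text
pics
{'time': 0.0, 'joint_positions': array([-1.22212804e+00,  8.79404147e-02,  1.37223486e+00, -3.41911601e-06,
        1.68359620e+00, -1.03099609e-01]), 'qvel': array([ 0.00021062,  0.0018385 ,  0.00048791,  0.00013103, -0.00120781,
        0.00294925]), 'joint_torque': array([ 1.08181721e-03, -3.40176201e+01, -3.02427399e+01,  7.19508086e-02,
        3.30517930e-02, -1.62570095e-04]), 'tool_pos': array([ 0.23991405, -0.49430988,  0.20432199]), 'ee_rot': array([-3.14137180e+00,  2.16760031e-03, -1.11902857e+00]), 'wrist_force': array([-0.26757651,  0.11964827,  0.54053947]), 'wrist_torque': array([-0.06084992, -0.00492141,  0.00188342]), 'width': 0.09378682710534098}
scene [ 0.99413786 -0.49687455  0.64557173] [-2.25686418  0.01484382  0.60940621] [[389.19177011   0.         283.35197128]
 [  0.         389.19177011 212.78226149]
 [  0.           0.           1.        ]] 1
pan [([87.3, 238.9, 101.8, 86.8], 0.75)]
pan_grip [([89.5, 237.5, 101.3, 87.2], 0.77), ([294.1, 279.5, 30.4, 56.2], 0.56)]
pan_lip [([158.0, 266.0, 10.2, 10.1], 0.41)]
scale [([60.9, 241.3, 165.6, 131.1], 0.71)
[... 1204 characters left out ...]
e [([103.5, 259.8, 55.4, 43.9], 0.82), ([414.7, 273.4, 8.2, 10.8], 0.62)]
packed_tube [([345.4, 145.4, 27.4, 32.8], 0.94)]
cap_bin [([117.0, 202.6, 56.1, 39.3], 0.64)]
nut0 [([442.1, 291.1, 8.0, 5.7], 0.63), ([426.0, 267.9, 7.9, 8.9], 0.56)]
wrist [ 0.30648944 -0.4635107   0.38480052] [ 2.88563795e+00  3.67998247e-04 -1.11937320e+00] [[314.37818474   0.         275.46149244]
 [  0.         314.37818474 204.47238898]
 [  0.           0.           1.        ]] 3
pan []
pan_grip []
pan_lip [([123.6, 0.6, 106.8, 41.0], 0.52)]
scale [([122.2, 0.0, 106.8, 39.5], 0.76)]
filler []
funnel_mouth []
shuttle_knob []
tube_floor []
tape []
packed_tube []
cap_bin []
nut0 [([124.5, 2.1, 103.2, 38.5], 0.27)]
```

View pics/scene0.png

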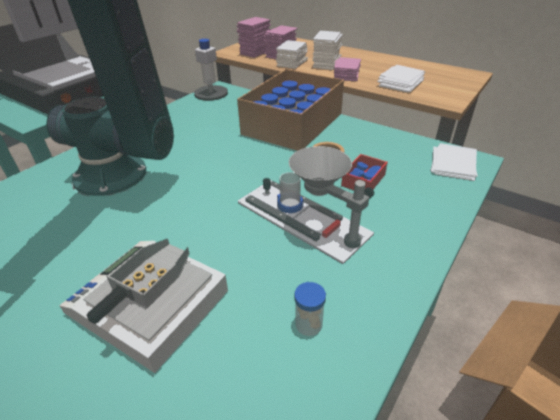

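View pics/top0.png

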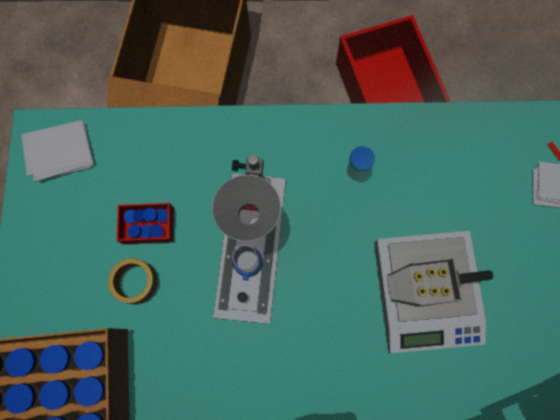

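Run:
```python
import cv2
im=cv2.imread('pics/top0.png')
cv2.imwrite('pics/topL.png',cv2.resize(im[140:340,190:310],None,fx=3,fy=3,interpolation=2)[:600])
cv2.imwrite('pics/topR.png',cv2.resize(im[220:365,365:500],None,fx=4,fy=4,interpolation=2))
im=cv2.imread('pics/scene0.png')
cv2.imwrite('pics/scL.png',cv2.resize(im[140:270,220:400],None,fx=4,fy=4,interpolation=2))
```

```text
(no output)
```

View pics/topL.png

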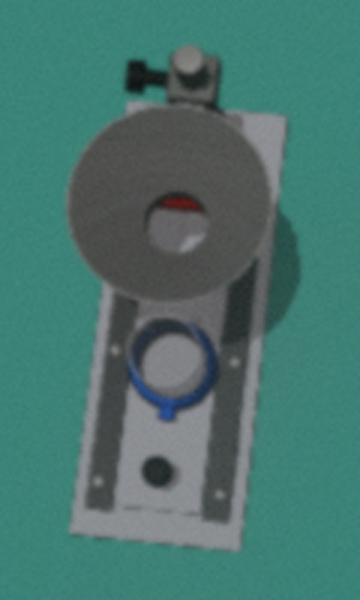

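View pics/topR.png

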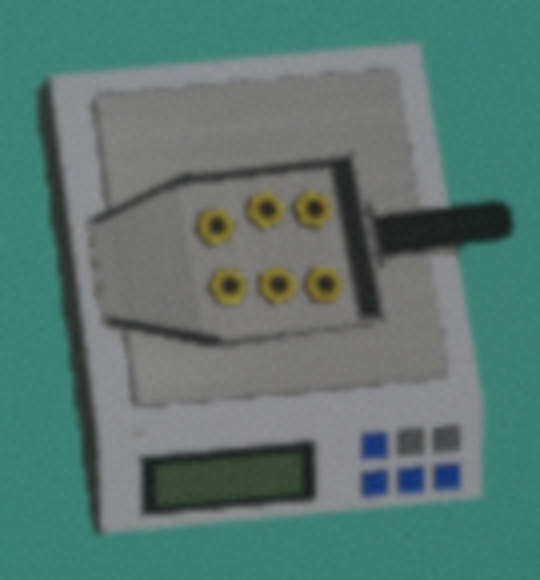

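View pics/scL.png

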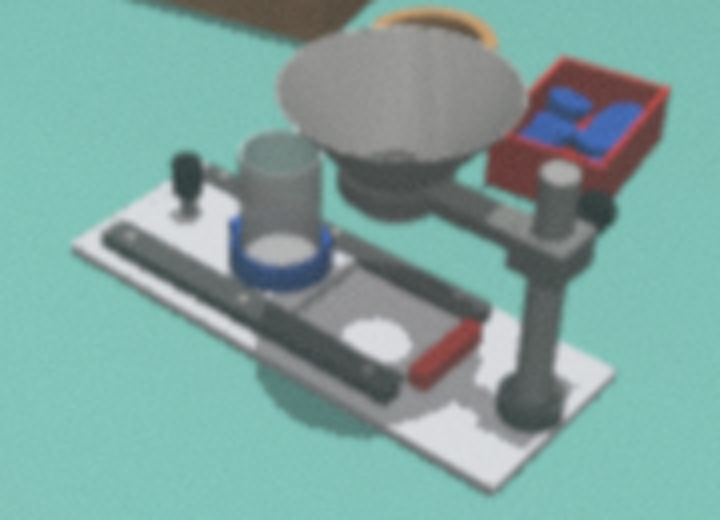

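Run:
```python
from h import *
s=cams.snapshot('top')
L=lambda u,v,z:ray(s,190+u/3,140+v/3,z)
Rr=lambda u,v,z:ray(s,365+u/4,220+v/4,z)
a,b,c=[L(*p,0.008) for p in [(70,533),(242,548),(287,115)]]
print('base',a,b,c,np.linalg.norm(a-b),np.linalg.norm(c-b)); 
d=c-b; print('yaw',np.degrees(np.arctan2(d[1],d[0])))
d=a-b; print('yaw',np.degrees(np.arctan2(d[1],d[0]))-90)
print('funnel',L(170,203,.188),'r',L(68,203,.188),L(272,203,.188))
print('knob',L(158,471,.062)); print('tube rim',L(173,355,.1))
P=[Rr(*p,0.07) for p in [(93,95),(397,67),(449,376),(135,406)]]
print('platter',np.round(P,4),np.mean(P,0)); 
d=P[0]-P[1];print(np.degrees(np.arctan2(d[1],d[0])))
d=P[3]-P[2];print(np.degrees(np.arctan2(d[1],d[0])))
g1=Rr(380,232,.111);g2=Rr(510,220,.111);print('grip top ends',g1,g2)
print('pan corners top: back',Rr(340,160,.11),Rr(368,317,.11),'bend',Rr(185,177,.106),Rr(217,342,.106),'lip',Rr(92,218,.104),Rr(108,320,.104))
m=(Rr(92,218,.104)+Rr(108,320,.104))/2; d=m-(g1+g2)/2; print('pan yaw',np.degrees(np.arctan2(d[1],d[0])))
```

```text
base [0.42376101 0.23604281 0.008     ] [0.41053132 0.10639883 0.008     ] [0.75067368 0.06753541 0.008     ] 0.13031725080110135 0.3423553561843076
yaw -6.518141196164745
yaw -5.826651252316694
funnel [0.63329269 0.14563045 0.188     ] r [0.63448691 0.21400152 0.188     ] [0.63209902 0.07729187 0.188     ]
knob [0.46495805 0.16475434 0.062     ]
tube rim [0.54387105 0.15085672 0.1       ]
platter [[ 0.5756 -0.1576  0.07  ]
 [ 0.5884 -0.3271  0.07  ]
 [ 0.4199 -0.3386  0.07  ]
 [ 0.407  -0.1696  0.07  ]] [ 0.4977081  -0.24822323  0.07      ]
94.33193295971716
94.36418900891056
grip top ends [ 0.49308648 -0.29518401  0.111     ] [ 0.49820327 -0.36387211  0.111     ]
pan corners top: back [ 0.53149379 -0.27800983  0.11      ] [ 0.44930245 -0.28511035  0.11      ] bend [ 0.52440254 -0.19644507  0.106     ] [ 0.43804074 -0.2068096   0.106     ] lip [ 0.50376578 -0.14625252  0.104     ] [ 0.45041089 -0.15130585  0.104     ]
pan yaw 95.86172117138092
```

```bash
cat >> h.py <<'E'
def cur():
    o=robot.get_obs(); return np.array(o['tool_pos']),R.from_euler('xyz',o['ee_rot']).as_matrix(),o
def plan(Rt,pt,n,s=None):
    # straight world line, geodesic rotation, n rows; print tool-frame rows
    p,R0,o=cur(); w=R.from_matrix(R0.T@Rt).as_rotvec()
    print('total deg',np.degrees(w),'dist',np.linalg.norm(pt-p),'per row deg',np.degrees(np.linalg.norm(w))/n,'mm',1e3*np.linalg.norm(pt-p)/n)
    for k in range(n):
        Rk=R0@R.from_rotvec(w*k/n).as_matrix(); d=Rk.T@(pt-p)/n; r=np.degrees(w/n)
        print('{"x":%.4f,"y":%.4f,"z":%.4f,"rx":%.2f,"ry":%.2f,"rz":%.2f}'%(*d,*r),end=',\n' if k%12==11 else ',')
def tool(xyaw,lean_dir_yaw=0,lean=0):
    # fingers down with tool x at yaw deg, then tilt so fingers point towards lean_dir by lean deg
    M=R.from_euler('xyz',[180,0,xyaw],degrees=True)
    a=np.radians(lean_dir_yaw); ax=np.array([np.sin(a),-np.cos(a),0])*np.radians(lean)
    return (R.from_rotvec(ax)*M).as_matrix()
U=np.array([np.cos(np.radians(6.2)),-np.sin(np.radians(6.2)),0])
E
python3 - <<'E'
from h import *
print([m for m in dir(robot) if m[0]!='_'],tool(83.8,-6.2,40)[:,2])
plan(tool(83.8),np.array([.40,.165,.20]),24)
E
```

```text
['IKError', 'get_obs'] [ 0.63902792 -0.06942065 -0.76604444]
total deg [ 5.89611036e-03 -1.46370845e-03 -1.47914419e+02] dist 0.678947714535597 per row deg 6.163100783886897 mm 28.289488105649877
{"x":-0.0218,"y":-0.0180,"z":0.0002,"rx":0.00,"ry":-0.00,"rz":-6.16},{"x":-0.0198,"y":-0.0202,"z":0.0002,"rx":0.00,"ry":-0.00,"rz":-6.16},{"x":-0.0175,"y":-0.0222,"z":0.0002,"rx":0.00,"ry":-0.00,"rz":-6.16},{"x":-0.0150,"y":-0.0240,"z":0.0002,"rx":0.00,"ry":-0.00,"rz":-6.16},{"x":-0.0123,"y":-0.0255,"z":0.0002,"rx":0.00,"ry":-0.00,"rz":-6.16},{"x":-0.0095,"y":-0.0266,"z":0.0002,"rx":0.00,"ry":-0.00,"rz":-6.16},{"x":-0.0066,"y":-0.0275,"z":0.0002,"rx":0.00,"ry":-0.00,"rz":-6.16},{"x":-0.0036,"y":-0.0281,"z":0.0002,"rx":0.00,"ry":-0.00,"rz":-6.16},{"x":-0.0006,"y":-0.0283,"z":0.0002,"rx":0.00,"ry":-0.00,"rz":-6.16},{"x":0.0025,"y":-0.0282,"z":0.0002,"rx":0.00,"ry":-0.00,"rz":-6.16},{"x":0.0055,"y":-0.0278,"z":0.0002,"rx":0.00,"ry":-0.00,"rz":-6.16},{"x":0.0084,"y":-0.0270,"z":0.0002,"rx":0.00,"ry":-0.00,"rz":-6.16},
{"x":0.0113,"y":-0.0259,"z":0.0002,"rx":0.00,"ry":-0.00,"rz":-6.16},{"x":0.0140,"y":-0.0246,"z":0.0002,"rx":0.00,"ry":-0.00,"rz":-6.16},{"x":0.0165,"y":-0.0229,"z":0.0002,"rx":0.00,"ry":-0.00,"rz":-6.16},{"x":0.0189,"y":-0.0210,"z":0.0002,"rx":0.00,"ry":-0.00,"rz":-6.16},{"x":0.0211,"y":-0.0189,"z":0.0002,"rx":0.00,"ry":-0.00,"rz":-6.16},{"x":0.0230,"y":-0.0165,"z":0.0002,"rx":0.00,"ry":-0.00,"rz":-6.16},{"x":0.0246,"y":-0.0140,"z":0.0002,"rx":0.00,"ry":-0.00,"rz":-6.16},{"x":0.0260,"y":-0.0112,"z":0.0002,"rx":0.00,"ry":-0.00,"rz":-6.16},{"x":0.0270,"y":-0.0084,"z":0.0002,"rx":0.00,"ry":-0.00,"rz":-6.16},{"x":0.0278,"y":-0.0054,"z":0.0002,"rx":0.00,"ry":-0.00,"rz":-6.16},{"x":0.0282,"y":-0.0024,"z":0.0002,"rx":0.00,"ry":-0.00,"rz":-6.16},{"x":0.0283,"y":0.0006,"z":0.0002,"rx":0.00,"ry":-0.00,"rz":-6.16},
```

Emit:
{"op": "jog_arm", "data": {
  "claw": 0,
  "series": [
    {"x": -0.022, "y": -0.018, "rz": -6.2},
    {"x": -0.02, "y": -0.02, "rz": -6.2},
    {"x": -0.0175, "y": -0.022, "rz": -6.2},
    {"x": -0.015, "y": -0.024, "rz": -6.2},
    {"x": -0.012, "y": -0.0255, "rz": -6.2},
    {"x": -0.0095, "y": -0.0265, "rz": -6.2},
    {"x": -0.0065, "y": -0.0275, "rz": -6.2},
    {"x": -0.0035, "y": -0.028, "rz": -6.2},
    {"x": -0.0005, "y": -0.028, "rz": -6.2},
    {"x": 0.0025, "y": -0.028, "rz": -6.2},
    {"x": 0.0055, "y": -0.028, "rz": -6.2},
    {"x": 0.0085, "y": -0.027, "rz": -6.2}
  ]
}}

```text
invalid input
```

Emit:
{"op": "jog_arm", "data": {
  "series": [
    {"x": 0.011, "y": -0.026, "rz": -6.2},
    {"x": 0.014, "y": -0.0245, "rz": -6.2},
    {"x": 0.0165, "y": -0.023, "rz": -6.2},
    {"x": 0.019, "y": -0.021, "rz": -6.2},
    {"x": 0.021, "y": -0.019, "rz": -6.2},
    {"x": 0.023, "y": -0.0165, "rz": -6.2},
    {"x": 0.0245, "y": -0.014, "rz": -6.2},
    {"x": 0.026, "y": -0.011, "rz": -6.2},
    {"x": 0.027, "y": -0.0085, "rz": -6.2},
    {"x": 0.028, "y": -0.0055, "rz": -6.2},
    {"x": 0.028, "y": -0.0025, "rz": -6.2},
    {"x": 0.028, "y": 0.0005, "rz": -6.2}
  ]
}}

```text
invalid input
```

Run:
```python
from h import *
p,r,o=cur(); print(p,np.degrees(o['ee_rot']),o['joint_positions'],o['time'],o['width'])
plan(tool(83.8,-6.2,40),np.array([.42,.169,.12]),9)
```

```text
[ 0.24012278 -0.49483263  0.20549353] [ 1.79999834e+02 -4.52012411e-03 -6.41144188e+01] [-1.22210144e+00  8.72086396e-02  1.37071500e+00  5.27351767e-06
  1.68359024e+00 -1.03093142e-01] 2.0 0.09406585243494595
total deg [ -14.66575739   51.0198305  -140.18014834] dist 0.6930647253878875 per row deg 16.655026132627896 mm 77.00719170976528
{"x":-0.0576,"y":-0.0502,"z":0.0095,"rx":-1.63,"ry":5.67,"rz":-15.58},{"x":-0.0426,"y":-0.0641,"z":0.0029,"rx":-1.63,"ry":5.67,"rz":-15.58},{"x":-0.0238,"y":-0.0732,"z":-0.0024,"rx":-1.63,"ry":5.67,"rz":-15.58},{"x":-0.0029,"y":-0.0767,"z":-0.0059,"rx":-1.63,"ry":5.67,"rz":-15.58},{"x":0.0184,"y":-0.0744,"z":-0.0073,"rx":-1.63,"ry":5.67,"rz":-15.58},{"x":0.0384,"y":-0.0664,"z":-0.0065,"rx":-1.63,"ry":5.67,"rz":-15.58},{"x":0.0553,"y":-0.0535,"z":-0.0035,"rx":-1.63,"ry":5.67,"rz":-15.58},{"x":0.0677,"y":-0.0366,"z":0.0013,"rx":-1.63,"ry":5.67,"rz":-15.58},{"x":0.0747,"y":-0.0172,"z":0.0077,"rx":-1.63,"ry":5.67,"rz":-15.58},
```

Emit:
{"op": "jog_arm", "data": {
  "claw": 0,
  "series": [
    {"x": -0.022, "y": -0.018, "z": 0, "rx": 0, "ry": 0, "rz": -6.2},
    {"x": -0.02, "y": -0.02, "z": 0, "rx": 0, "ry": 0, "rz": -6.2}
  ]
}}

```text
time: 2.17
tool_pos: [0.2519, -0.4421, 0.204]
ee_rot: [3.14, 0.001, -0.901]
wrist_force: [0.7, 0.8, 1.1]
width: 0.0842
```

Emit:
{"op": "jog_arm", "data": {
  "claw": 0,
  "series": [
    {"x": -0.0175, "y": -0.022, "z": 0, "rx": 0, "ry": 0, "rz": -6.2},
    {"x": -0.015, "y": -0.024, "z": 0, "rx": 0, "ry": 0, "rz": -6.2},
    {"x": -0.012, "y": -0.0255, "z": 0, "rx": 0, "ry": 0, "rz": -6.2},
    {"x": -0.0095, "y": -0.0265, "z": 0, "rx": 0, "ry": 0, "rz": -6.2},
    {"x": -0.0065, "y": -0.0275, "z": 0, "rx": 0, "ry": 0, "rz": -6.2},
    {"x": -0.0035, "y": -0.028, "z": 0, "rx": 0, "ry": 0, "rz": -6.2},
    {"x": -0.0005, "y": -0.028, "z": 0, "rx": 0, "ry": 0, "rz": -6.2},
    {"x": 0.0025, "y": -0.028, "z": 0, "rx": 0, "ry": 0, "rz": -6.2},
    {"x": 0.0055, "y": -0.028, "z": 0, "rx": 0, "ry": 0, "rz": -6.2},
    {"x": 0.0085, "y": -0.027, "z": 0, "rx": 0, "ry": 0, "rz": -6.2}
  ]
}}

```text
time: 3.0
tool_pos: [0.3114, -0.1541, 0.2038]
ee_rot: [3.14, -0.002, 0.231]
wrist_force: [1.0, -1.4, -0.5]
width: 0.0176
```

Emit:
{"op": "jog_arm", "data": {
  "claw": 0,
  "series": [
    {"x": 0.011, "y": -0.026, "z": 0, "rx": 0, "ry": 0, "rz": -6.2},
    {"x": 0.014, "y": -0.0245, "z": 0, "rx": 0, "ry": 0, "rz": -6.2},
    {"x": 0.0165, "y": -0.023, "z": 0, "rx": 0, "ry": 0, "rz": -6.2},
    {"x": 0.019, "y": -0.021, "z": 0, "rx": 0, "ry": 0, "rz": -6.2},
    {"x": 0.021, "y": -0.019, "z": 0, "rx": 0, "ry": 0, "rz": -6.2},
    {"x": 0.023, "y": -0.0165, "z": 0, "rx": 0, "ry": 0, "rz": -6.2},
    {"x": 0.0245, "y": -0.014, "z": 0, "rx": 0, "ry": 0, "rz": -6.2},
    {"x": 0.026, "y": -0.011, "z": 0, "rx": 0, "ry": 0, "rz": -6.2},
    {"x": 0.027, "y": -0.0085, "z": 0, "rx": 0, "ry": 0, "rz": -6.2},
    {"x": 0.028, "y": -0.0055, "z": 0, "rx": 0, "ry": 0, "rz": -6.2},
    {"x": 0.028, "y": -0.0025, "z": 0, "rx": 0, "ry": 0, "rz": -6.2},
    {"x": 0.028, "y": 0.0005, "z": 0, "rx": 0, "ry": 0, "rz": -6.2}
  ]
}}

```text
time: 4.0
tool_pos: [0.3591, 0.1991, 0.207]
ee_rot: [3.126, 0.003, 1.596]
wrist_force: [0.3, -1.1, 1.8]
width: 0.0008
```

Run:
```python
from h import *
p,r,o=cur(); print(p,np.degrees(o['ee_rot']),o['joint_positions'],o['time'],o['width'])
plan(tool(83.8,-6.2,40),np.array([.415,.169,.12]),7)
```

```text
[0.35912479 0.19914089 0.20701078] [1.79078036e+02 1.58902689e-01 9.14573811e+01] [ 0.37502581 -0.24005086  1.67311702 -0.00817896  1.69435391 -1.22229445] 4.0 0.0008106821369218279
total deg [-39.0082937   -2.57771522   7.37154418] dist 0.10770974109316266 per row deg 5.683185468984336 mm 15.387105870451808
{"x":-0.0045,"y":0.0077,"z":0.0126,"rx":-5.57,"ry":-0.37,"rz":1.05},{"x":-0.0043,"y":0.0065,"z":0.0133,"rx":-5.57,"ry":-0.37,"rz":1.05},{"x":-0.0041,"y":0.0052,"z":0.0139,"rx":-5.57,"ry":-0.37,"rz":1.05},{"x":-0.0039,"y":0.0039,"z":0.0144,"rx":-5.57,"ry":-0.37,"rz":1.05},{"x":-0.0037,"y":0.0026,"z":0.0147,"rx":-5.57,"ry":-0.37,"rz":1.05},{"x":-0.0036,"y":0.0012,"z":0.0149,"rx":-5.57,"ry":-0.37,"rz":1.05},{"x":-0.0035,"y":-0.0002,"z":0.0150,"rx":-5.57,"ry":-0.37,"rz":1.05},
```

Emit:
{"op": "jog_arm", "data": {
  "claw": 0,
  "series": [
    {"x": -0.0045, "y": 0.008, "z": 0.0125, "rx": -5.6, "ry": -0.4, "rz": 1},
    {"x": -0.0045, "y": 0.0065, "z": 0.0135, "rx": -5.6, "ry": -0.4, "rz": 1},
    {"x": -0.004, "y": 0.005, "z": 0.014, "rx": -5.6, "ry": -0.4, "rz": 1},
    {"x": -0.004, "y": 0.004, "z": 0.0145, "rx": -5.6, "ry": -0.4, "rz": 1},
    {"x": -0.004, "y": 0.0025, "z": 0.0145, "rx": -5.6, "ry": -0.4, "rz": 1},
    {"x": -0.0035, "y": 0.001, "z": 0.015, "rx": -5.6, "ry": -0.4, "rz": 1},
    {"x": -0.0035, "y": 0, "z": 0.015, "rx": -5.6, "ry": -0.4, "rz": 1}
  ]
}}

```text
time: 4.58
tool_pos: [0.4252, 0.178, 0.1245]
ee_rot: [2.404, -0.008, 1.478]
wrist_force: [0.3, -0.7, -0.3]
width: 0.0002
```

Run:
```python
from h import *
p,r,o=cur(); print(p,np.degrees(o['ee_rot']),r[:,2],o['joint_positions'],o['time'],o['width'])
snap('scene','sc1')
plan(tool(83.8,-6.2,40),np.array([.424,.169,.047]),6)
```

```text
[0.42516733 0.17802178 0.12451451] [137.71127949  -0.48217173  84.70478498] [ 0.6705699  -0.05589833 -0.73973738] [ 0.59701289 -0.4988934   2.19624902 -0.56486194  0.91178445 -0.64886041] 4.5833 0.00021542719231025138
total deg [ 1.59112798 -0.46337628  0.72258661] dist 0.06581121838844455 per row deg 0.30131827146286133 mm 10.968536398074091
{"x":-0.0008,"y":-0.0065,"z":0.0088,"rx":0.27,"ry":-0.08,"rz":0.12},{"x":-0.0008,"y":-0.0065,"z":0.0088,"rx":0.27,"ry":-0.08,"rz":0.12},{"x":-0.0008,"y":-0.0065,"z":0.0088,"rx":0.27,"ry":-0.08,"rz":0.12},{"x":-0.0008,"y":-0.0064,"z":0.0089,"rx":0.27,"ry":-0.08,"rz":0.12},{"x":-0.0008,"y":-0.0064,"z":0.0089,"rx":0.27,"ry":-0.08,"rz":0.12},{"x":-0.0008,"y":-0.0063,"z":0.0089,"rx":0.27,"ry":-0.08,"rz":0.12},
```

View pics/sc1.png

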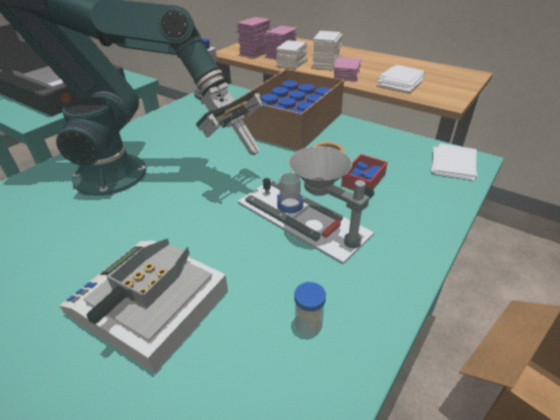

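Emit:
{"op": "jog_arm", "data": {
  "claw": 0,
  "series": [
    {"x": -0.001, "y": -0.0065, "z": 0.009, "rx": 0.3, "ry": 0, "rz": 0},
    {"x": -0.001, "y": -0.0065, "z": 0.009, "rx": 0.3, "ry": 0, "rz": 0},
    {"x": -0.001, "y": -0.0065, "z": 0.009, "rx": 0.3, "ry": 0, "rz": 0},
    {"x": -0.001, "y": -0.0065, "z": 0.009, "rx": 0.3, "ry": 0, "rz": 0},
    {"x": -0.001, "y": -0.0065, "z": 0.009, "rx": 0.3, "ry": 0, "rz": 0},
    {"x": -0.001, "y": -0.0065, "z": 0.008, "rx": 0.2, "ry": 0, "rz": 0},
    {"x": 0, "y": 0, "z": 0, "rx": 0, "ry": 0, "rz": 0}
  ]
}}

```text
time: 5.22
tool_pos: [0.4231, 0.1673, 0.0432]
ee_rot: [2.455, 0.004, 1.478]
wrist_force: [-0.4, -0.6, 0.0]
width: 0.0002
```

Run:
```python
from h import *
p,r,o=cur(); print(p,np.degrees(o['ee_rot']),r[:,2],o['joint_positions'],o['time'],o['wrist_force'])
plan(tool(83.8,-6.2,40),np.array([.530,.1574,.047]),11)
```

```text
[0.42307913 0.16732195 0.04315111] [140.66655993   0.21131362  84.69462315] [ 0.63085332 -0.06144712 -0.77346515] [ 0.54591486 -0.39327183  2.28442955 -0.58454764  0.75973245 -0.60409356] 5.2167 [-0.41538211 -0.59132645  0.01782661]
total deg [-0.6648959  -0.40839854  0.82354145] dist 0.10744920102303498 per row deg 0.10313661146921752 mm 9.768109183912271
{"x":-0.0000,"y":0.0078,"z":0.0059,"rx":-0.06,"ry":-0.04,"rz":0.07},{"x":0.0000,"y":0.0078,"z":0.0059,"rx":-0.06,"ry":-0.04,"rz":0.07},{"x":0.0000,"y":0.0078,"z":0.0059,"rx":-0.06,"ry":-0.04,"rz":0.07},{"x":0.0000,"y":0.0078,"z":0.0059,"rx":-0.06,"ry":-0.04,"rz":0.07},{"x":0.0001,"y":0.0077,"z":0.0059,"rx":-0.06,"ry":-0.04,"rz":0.07},{"x":0.0001,"y":0.0077,"z":0.0060,"rx":-0.06,"ry":-0.04,"rz":0.07},{"x":0.0001,"y":0.0077,"z":0.0060,"rx":-0.06,"ry":-0.04,"rz":0.07},{"x":0.0001,"y":0.0077,"z":0.0060,"rx":-0.06,"ry":-0.04,"rz":0.07},{"x":0.0001,"y":0.0077,"z":0.0060,"rx":-0.06,"ry":-0.04,"rz":0.07},{"x":0.0001,"y":0.0077,"z":0.0060,"rx":-0.06,"ry":-0.04,"rz":0.07},{"x":0.0001,"y":0.0077,"z":0.0060,"rx":-0.06,"ry":-0.04,"rz":0.07},
```

Emit:
{"op": "jog_arm", "data": {
  "claw": 0,
  "series": [
    {"x": 0.001, "y": 0.0078, "z": 0.0058, "rx": 0, "ry": 0, "rz": 0},
    {"x": 0.001, "y": 0.0078, "z": 0.0058, "rx": 0, "ry": 0, "rz": 0},
    {"x": 0, "y": 0.0078, "z": 0.0058, "rx": 0, "ry": 0, "rz": 0},
    {"x": 0, "y": 0.0078, "z": 0.0058, "rx": 0, "ry": 0, "rz": 0},
    {"x": 0, "y": 0.0078, "z": 0.0059, "rx": 0, "ry": 0, "rz": 0},
    {"x": 0, "y": 0.0078, "z": 0.0059, "rx": 0, "ry": 0, "rz": 0},
    {"x": 0, "y": 0.0078, "z": 0.0059, "rx": 0, "ry": 0, "rz": 0},
    {"x": 0, "y": 0.0078, "z": 0.0059, "rx": 0, "ry": 0, "rz": 0},
    {"x": 0, "y": 0.0078, "z": 0.0059, "rx": 0, "ry": 0, "rz": 0},
    {"x": 0, "y": 0.0078, "z": 0.0059, "rx": 0, "ry": 0, "rz": 0}
  ]
}}

```text
time: 6.05
tool_pos: [0.5274, 0.1581, 0.0453]
ee_rot: [2.464, 0.005, 1.473]
wrist_force: [-3.0, 0.9, -0.4]
width: 0.0003
```

Run:
```python
from h import *
p,r,o=cur(); print(p,np.degrees(o['ee_rot']),r[:,2],o['joint_positions'],o['time'],o['wrist_force'])
snap('scene','sc2');snap('top','top2')
plan(tool(83.8,-6.2,40),np.array([.538,.1565,.047]),5)
import cv2
im=cv2.imread('pics/sc2.png')
cv2.imwrite('pics/sc2c.png',cv2.resize(im[90:270,200:400],None,fx=3,fy=3,interpolation=2))
```

```text
[0.52735884 0.15807877 0.04526899] [141.17512835   0.2859894   84.41297239] [ 0.62358516 -0.06490774 -0.77905618] [ 0.37103704 -0.16745475  2.11353366 -0.50335029  0.63619748 -0.78094594] 6.05 [-3.0191536   0.93378926 -0.36323272]
total deg [-1.00082976 -0.20214955  0.6131645 ] dist 0.00933627339689504 per row deg 0.2382012058927155 mm 1.867254679379008
{"x":-0.0002,"y":0.0015,"z":0.0011,"rx":-0.20,"ry":-0.04,"rz":0.12},{"x":-0.0002,"y":0.0015,"z":0.0011,"rx":-0.20,"ry":-0.04,"rz":0.12},{"x":-0.0002,"y":0.0015,"z":0.0011,"rx":-0.20,"ry":-0.04,"rz":0.12},{"x":-0.0002,"y":0.0015,"z":0.0011,"rx":-0.20,"ry":-0.04,"rz":0.12},{"x":-0.0002,"y":0.0015,"z":0.0011,"rx":-0.20,"ry":-0.04,"rz":0.12},
```

View pics/sc2c.png

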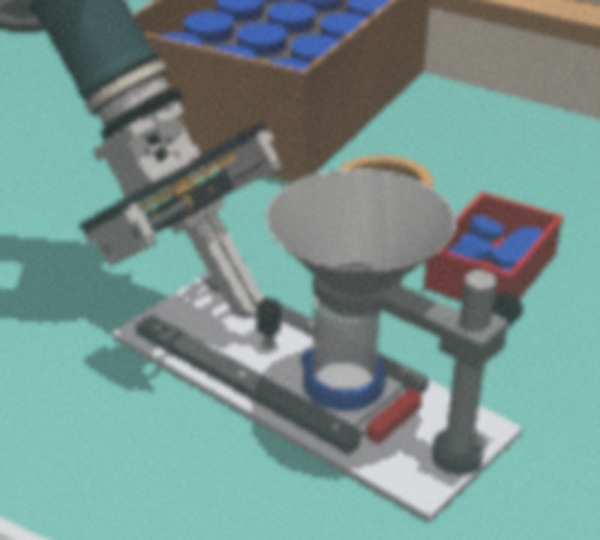

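The picture shows the fingertips behind the knob (crop 268,315) and the tube nearly under the spout; the shuttle still has about a centimetre to the red stop (395,415). I push on in small steps.

Emit:
{"op": "jog_arm", "data": {
  "claw": 0,
  "series": [
    {"x": 0, "y": 0.003, "z": 0.0025, "rx": 0, "ry": 0, "rz": 0},
    {"x": 0, "y": 0.003, "z": 0.0025, "rx": 0, "ry": 0, "rz": 0},
    {"x": 0, "y": 0.003, "z": 0.0025, "rx": 0, "ry": 0, "rz": 0}
  ]
}}

```text
time: 6.4
tool_pos: [0.5373, 0.1571, 0.0446]
ee_rot: [2.469, 0.004, 1.47]
wrist_force: [-45.1, 7.4, 24.0]
width: 0.0004
```

Emit:
{"op": "jog_arm", "data": {
  "claw": 0,
  "series": [
    {"x": 0, "y": 0.003, "z": 0.0025, "rx": 0, "ry": 0, "rz": 0},
    {"x": 0, "y": 0.003, "z": 0.0025, "rx": 0, "ry": 0, "rz": 0}
  ]
}}

```text
time: 6.57
tool_pos: [0.5371, 0.1571, 0.0406]
ee_rot: [2.485, 0.004, 1.467]
wrist_force: [-30.3, 4.1, 17.5]
width: 0.0003
```

Emit:
{"op": "jog_arm", "data": {
  "claw": 1,
  "series": [
    {"x": 0, "y": -0.008, "z": -0.006, "rx": 0, "ry": 0, "rz": 0},
    {"x": 0, "y": -0.015, "z": -0.02, "rx": 0, "ry": 0, "rz": 0},
    {"x": 0, "y": 0, "z": -0.03, "rx": 0, "ry": 0, "rz": 0},
    {"x": 0, "y": 0, "z": -0.035, "rx": 0, "ry": 0, "rz": 0},
    {"x": 0, "y": 0, "z": -0.035, "rx": 0, "ry": 0, "rz": 0},
    {"x": 0, "y": 0, "z": -0.03, "rx": 3, "ry": 0, "rz": 0},
    {"x": 0, "y": 0, "z": -0.02, "rx": 5, "ry": 0, "rz": 0},
    {"x": 0, "y": 0, "z": 0, "rx": 6, "ry": 0, "rz": 0},
    {"x": 0, "y": 0, "z": 0, "rx": 6, "ry": 0, "rz": 0},
    {"x": 0, "y": 0, "z": 0, "rx": 6, "ry": 0, "rz": 0},
    {"x": 0, "y": 0, "z": 0, "rx": 6, "ry": 0, "rz": 0},
    {"x": 0, "y": 0, "z": 0, "rx": 6, "ry": 0, "rz": 0}
  ]
}}

```text
time: 7.57
tool_pos: [0.4088, 0.176, 0.1862]
ee_rot: [3.139, -0.01, 1.488]
wrist_force: [0.0, 1.0, 0.0]
width: 0.0769
```

Run:
```python
from h import *
p,r,o=cur(); print(p,np.degrees(o['ee_rot']),r[:,2],o['joint_positions'],o['time'],o['wrist_force'])
s=snap('scene','sc3');t=snap('top','top3')
# expected home positions
ax=np.array([.635,.1465,0]); print('axis floor proj',proj(s,ax+[0,0,.0255]),'knob home',proj(t,ax-.082*U+[0,0,.062]),proj(s,ax-.082*U+[0,0,.055]))
im=cv2.imread('pics/sc3.png')
a=cv2.resize(im[140:270,220:400],None,fx=4,fy=4,interpolation=2)
im=cv2.imread('pics/top3.png')
b=cv2.resize(im[140:340,190:310],None,fx=2.6,fy=2.6,interpolation=2)
cv2.imwrite('pics/sc3c.png',a);cv2.imwrite('pics/top3c.png',b)
```

```text
[0.40875607 0.1759698  0.18616601] [179.83599347  -0.59677351  85.2581742 ] [ 0.00371366  0.01014316 -0.99994166] [ 0.27201967 -0.15099528  1.64035783  0.00879735  1.64592459 -1.21531331] 7.5667 [0.02429528 0.99482044 0.03045342]
axis floor proj [317.00909778 218.64166906] knob home [247.10826087 256.59797873] [291.56954679 196.21976809]
```

View pics/sc3c.png

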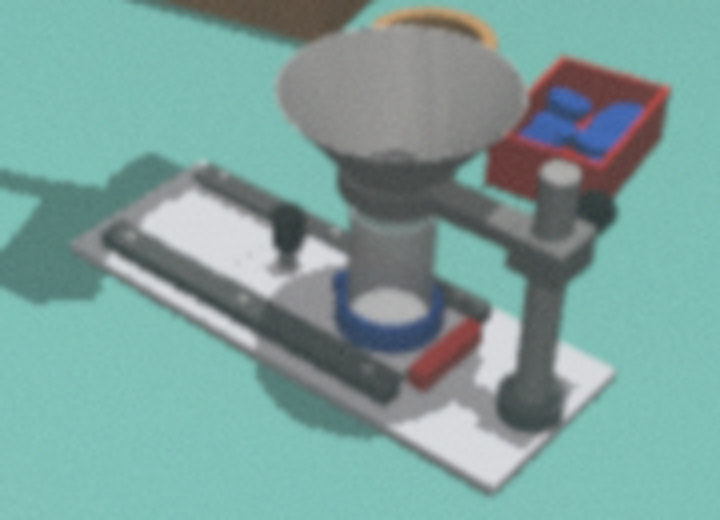

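View pics/top3c.png

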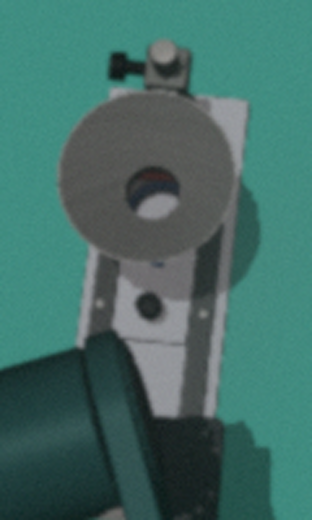

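Run:
```python
from h import *
plan(tool(5.2),np.array([.4928,-.3072,.19]),20)
```

```text
total deg [-0.20356137 -0.46555738 79.86352337] dist 0.48927124803575595 per row deg 3.99325698708664 mm 24.463562401787797
{"x":-0.0237,"y":0.0062,"z":-0.0005,"rx":-0.01,"ry":-0.02,"rz":3.99},{"x":-0.0232,"y":0.0078,"z":-0.0005,"rx":-0.01,"ry":-0.02,"rz":3.99},{"x":-0.0226,"y":0.0094,"z":-0.0005,"rx":-0.01,"ry":-0.02,"rz":3.99},{"x":-0.0219,"y":0.0109,"z":-0.0005,"rx":-0.01,"ry":-0.02,"rz":3.99},{"x":-0.0211,"y":0.0124,"z":-0.0004,"rx":-0.01,"ry":-0.02,"rz":3.99},{"x":-0.0201,"y":0.0139,"z":-0.0004,"rx":-0.01,"ry":-0.02,"rz":3.99},{"x":-0.0191,"y":0.0152,"z":-0.0004,"rx":-0.01,"ry":-0.02,"rz":3.99},{"x":-0.0180,"y":0.0165,"z":-0.0004,"rx":-0.01,"ry":-0.02,"rz":3.99},{"x":-0.0168,"y":0.0178,"z":-0.0004,"rx":-0.01,"ry":-0.02,"rz":3.99},{"x":-0.0156,"y":0.0189,"z":-0.0004,"rx":-0.01,"ry":-0.02,"rz":3.99},{"x":-0.0142,"y":0.0199,"z":-0.0004,"rx":-0.01,"ry":-0.02,"rz":3.99},{"x":-0.0128,"y":0.0209,"z":-0.0004,"rx":-0.01,"ry":-0.02,"rz":3.99},
{"x":-0.0113,"y":0.0217,"z":-0.0004,"rx":-0.01,"ry":-0.02,"rz":3.99},{"x":-0.0098,"y":0.0224,"z":-0.0004,"rx":-0.01,"ry":-0.02,"rz":3.99},{"x":-0.0082,"y":0.0231,"z":-0.0003,"rx":-0.01,"ry":-0.02,"rz":3.99},{"x":-0.0065,"y":0.0236,"z":-0.0003,"rx":-0.01,"ry":-0.02,"rz":3.99},{"x":-0.0049,"y":0.0240,"z":-0.0003,"rx":-0.01,"ry":-0.02,"rz":3.99},{"x":-0.0032,"y":0.0242,"z":-0.0003,"rx":-0.01,"ry":-0.02,"rz":3.99},{"x":-0.0015,"y":0.0244,"z":-0.0003,"rx":-0.01,"ry":-0.02,"rz":3.99},{"x":0.0002,"y":0.0245,"z":-0.0003,"rx":-0.01,"ry":-0.02,"rz":3.99},
```

Emit:
{"op": "jog_arm", "data": {
  "claw": 1,
  "series": [
    {"x": -0.0235, "y": 0.006, "z": -0.001, "rx": 0, "ry": 0, "rz": 4},
    {"x": -0.023, "y": 0.008, "z": -0.001, "rx": 0, "ry": 0, "rz": 4},
    {"x": -0.0225, "y": 0.0095, "z": -0.001, "rx": 0, "ry": 0, "rz": 4},
    {"x": -0.022, "y": 0.011, "z": 0, "rx": 0, "ry": 0, "rz": 4},
    {"x": -0.021, "y": 0.0125, "z": 0, "rx": 0, "ry": 0, "rz": 4},
    {"x": -0.02, "y": 0.014, "z": 0, "rx": 0, "ry": 0, "rz": 4},
    {"x": -0.019, "y": 0.015, "z": 0, "rx": 0, "ry": 0, "rz": 4},
    {"x": -0.018, "y": 0.0165, "z": 0, "rx": 0, "ry": 0, "rz": 4},
    {"x": -0.017, "y": 0.018, "z": 0, "rx": 0, "ry": 0, "rz": 4},
    {"x": -0.0155, "y": 0.019, "z": 0, "rx": 0, "ry": 0, "rz": 4},
    {"x": -0.014, "y": 0.02, "z": 0, "rx": 0, "ry": 0, "rz": 4},
    {"x": -0.013, "y": 0.021, "z": 0, "rx": 0, "ry": 0, "rz": 4}
  ]
}}

```text
time: 8.67
tool_pos: [0.4577, -0.1223, 0.1911]
ee_rot: [3.107, -0.028, 0.622]
wrist_force: [0.4, 0.7, 0.5]
width: 0.094
```

Emit:
{"op": "jog_arm", "data": {
  "claw": 1,
  "series": [
    {"x": -0.0115, "y": 0.0215, "z": 0, "rx": 0, "ry": 0, "rz": 4},
    {"x": -0.01, "y": 0.0225, "z": 0, "rx": 0, "ry": 0, "rz": 4},
    {"x": -0.008, "y": 0.023, "z": 0, "rx": 0, "ry": 0, "rz": 4},
    {"x": -0.0065, "y": 0.0235, "z": 0, "rx": 0, "ry": 0, "rz": 4},
    {"x": -0.005, "y": 0.024, "z": 0, "rx": 0, "ry": 0, "rz": 4},
    {"x": -0.003, "y": 0.024, "z": 0, "rx": 0, "ry": 0, "rz": 4},
    {"x": -0.0015, "y": 0.0245, "z": 0, "rx": 0, "ry": 0, "rz": 4},
    {"x": 0, "y": 0.02, "z": 0, "rx": 0, "ry": 0, "rz": 4},
    {"x": 0, "y": 0, "z": 0, "rx": 0, "ry": 0, "rz": 0},
    {"x": 0, "y": 0, "z": 0, "rx": 0, "ry": 0, "rz": 0}
  ]
}}

```text
time: 9.5
tool_pos: [0.4802, -0.3219, 0.2027]
ee_rot: [3.095, -0.063, 0.035]
wrist_force: [-0.3, 0.3, -0.4]
width: 0.0937
```

Run:
```python
from h import *
p,r,o=cur(); print(p,np.degrees(o['ee_rot']),r[:,2],o['joint_positions'],o['time'],o['wrist_force'])
s=snap('wrist','w4')
uu=np.array([np.cos(np.radians(95.2)),np.sin(np.radians(95.2)),0]);O=np.array([.487,-.2435,.07])
for n,d,z in [('gripfront',-.0485,.041),('gripback',-.1215,.041),('wallback',-.045,.04),('lip',.095,.0105)]: print(n,proj(s,O+d*uu+[0,0,z]))
plan(tool(5.2),np.array([.4928,-.3072,.083]),8)
```

```text
[ 0.48018027 -0.32193769  0.20265433] [177.35769172  -3.62937981   2.02788678] [ 0.06482668 -0.04383414 -0.99693333] [-0.69338684  0.08952208  1.37592986  0.00772445  1.59818497 -0.7268061 ] 9.5 [-0.28072621  0.31758736 -0.40018163]
gripfront [282.6570404  168.73853128]
gripback [286.47588726 246.00511686]
wallback [282.36007912 164.51430553]
lip [270.91757269 -11.41944694]
total deg [ 2.75490213 -3.54890897 -3.22755197] dist 0.12127534626826245 per row deg 0.6914808876636924 mm 15.159418283532807
{"x":0.0007,"y":-0.0024,"z":0.0149,"rx":0.34,"ry":-0.44,"rz":-0.40},{"x":0.0008,"y":-0.0024,"z":0.0150,"rx":0.34,"ry":-0.44,"rz":-0.40},{"x":0.0010,"y":-0.0023,"z":0.0150,"rx":0.34,"ry":-0.44,"rz":-0.40},{"x":0.0011,"y":-0.0022,"z":0.0150,"rx":0.34,"ry":-0.44,"rz":-0.40},{"x":0.0012,"y":-0.0021,"z":0.0150,"rx":0.34,"ry":-0.44,"rz":-0.40},{"x":0.0014,"y":-0.0020,"z":0.0150,"rx":0.34,"ry":-0.44,"rz":-0.40},{"x":0.0015,"y":-0.0019,"z":0.0150,"rx":0.34,"ry":-0.44,"rz":-0.40},{"x":0.0016,"y":-0.0018,"z":0.0150,"rx":0.34,"ry":-0.44,"rz":-0.40},
```

View pics/w4.png

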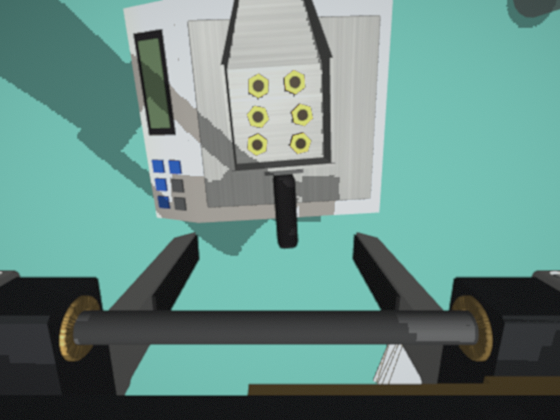

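Emit:
{"op": "jog_arm", "data": {
  "claw": 1,
  "series": [
    {"x": 0.001, "y": -0.003, "z": 0.004, "rx": 1.4, "ry": -1.8, "rz": -1.6},
    {"x": 0.001, "y": -0.003, "z": 0.012, "rx": 1.4, "ry": -1.8, "rz": -1.6},
    {"x": 0.002, "y": -0.003, "z": 0.014, "rx": 0, "ry": 0, "rz": 0},
    {"x": 0.002, "y": -0.003, "z": 0.014, "rx": 0, "ry": 0, "rz": 0},
    {"x": 0.002, "y": -0.003, "z": 0.014, "rx": 0, "ry": 0, "rz": 0},
    {"x": 0, "y": 0, "z": 0, "rx": 0, "ry": 0, "rz": 0}
  ]
}}

```text
time: 10.05
tool_pos: [0.4886, -0.298, 0.1474]
ee_rot: [3.136, -0.004, 0.108]
wrist_force: [-0.8, 0.5, -1.3]
width: 0.0941
```

Run:
```python
from h import *
p,r,o=cur(); print(p,np.degrees(o['ee_rot']),r[:,2],o['joint_positions'],o['time'],o['wrist_force'])
plan(tool(5.2),np.array([.4928,-.308,.083]),4)
```

```text
[ 0.48864675 -0.29795228  0.14735606] [179.66367411  -0.21498604   6.20034138] [ 0.00436418 -0.00543037 -0.99997573] [-0.64556127  0.14974997  1.41683129 -0.00171189  1.56825822 -0.75376806] 10.05 [-0.76833229  0.51486447 -1.25303507]
total deg [ 0.33444021 -0.21791596  0.99970635] dist 0.06526797583794107 per row deg 0.26911317466733997 mm 16.316993959485266
{"x":0.0007,"y":0.0025,"z":0.0161,"rx":0.08,"ry":-0.05,"rz":0.25},{"x":0.0007,"y":0.0025,"z":0.0161,"rx":0.08,"ry":-0.05,"rz":0.25},{"x":0.0008,"y":0.0026,"z":0.0161,"rx":0.08,"ry":-0.05,"rz":0.25},{"x":0.0008,"y":0.0026,"z":0.0161,"rx":0.08,"ry":-0.05,"rz":0.25},
```

Emit:
{"op": "jog_arm", "data": {
  "claw": 1,
  "series": [
    {"x": 0.001, "y": 0.003, "z": 0.014, "rx": 0, "ry": 0, "rz": 0.3},
    {"x": 0.001, "y": 0.003, "z": 0.014, "rx": 0, "ry": 0, "rz": 0.3},
    {"x": 0.001, "y": 0.003, "z": 0.014, "rx": 0, "ry": 0, "rz": 0.3},
    {"x": 0, "y": 0.001, "z": 0.014, "rx": 0, "ry": 0, "rz": 0},
    {"x": 0, "y": 0, "z": 0.006, "rx": 0, "ry": 0, "rz": 0},
    {"x": 0, "y": 0, "z": 0, "rx": 0, "ry": 0, "rz": 0}
  ]
}}

```text
time: 10.55
tool_pos: [0.4952, -0.3024, 0.0901]
ee_rot: [3.127, -0.011, 0.106]
wrist_force: [-0.4, 0.3, 0.2]
width: 0.094
```

Run:
```python
from h import *
p,r,o=cur(); print(p,np.degrees(o['ee_rot']),r[:,2],o['joint_positions'],o['time'],o['wrist_force'])
plan(tool(5.2),np.array([.4928,-.308,.083]),2)
s=snap('wrist','w5')
```

```text
[ 0.49515016 -0.30241933  0.09010172] [179.19092796  -0.62971405   6.05680887] [ 0.01241784 -0.01288215 -0.99983991] [-0.64427873  0.19030196  1.48608161 -0.002863    1.44754282 -0.7495855 ] 10.55 [-0.39211489  0.33293123  0.17783719]
total deg [ 0.8043404  -0.63574122  0.85233992] dist 0.00933282359587079 per row deg 0.6666359041101543 mm 4.666411797935395
{"x":-0.0015,"y":0.0026,"z":0.0036,"rx":0.40,"ry":-0.32,"rz":0.43},{"x":-0.0015,"y":0.0026,"z":0.0036,"rx":0.40,"ry":-0.32,"rz":0.43},
```

View pics/w5.png

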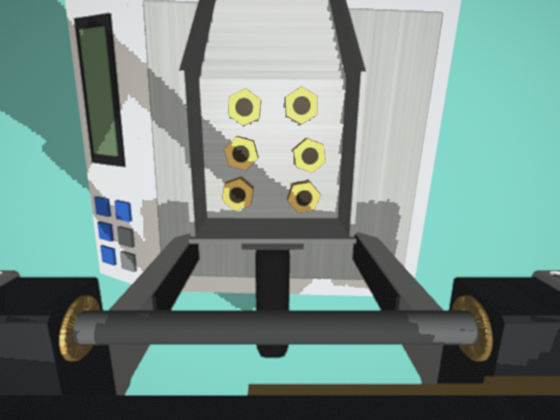

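Emit:
{"op": "jog_arm", "data": {
  "claw": 1,
  "series": [
    {"x": 0, "y": 0.003, "z": 0.004, "rx": 0.5, "ry": -0.3, "rz": 0.4},
    {"x": 0, "y": 0.002, "z": 0.004, "rx": 0.4, "ry": -0.3, "rz": 0.4},
    {"x": 0, "y": 0, "z": 0, "rx": 0, "ry": 0, "rz": 0}
  ]
}}

```text
time: 10.85
tool_pos: [0.4975, -0.3082, 0.0862]
ee_rot: [3.14, -0.005, 0.092]
wrist_force: [-0.1, 0.2, -0.1]
width: 0.0939
```

Emit:
{"op": "jog_arm", "data": {
  "claw": 0,
  "series": [
    {"x": 0, "y": 0, "z": 0, "rx": 0, "ry": 0, "rz": 0},
    {"x": 0, "y": 0, "z": 0, "rx": 0, "ry": 0, "rz": 0},
    {"x": 0, "y": 0, "z": 0, "rx": 0, "ry": 0, "rz": 0},
    {"x": 0, "y": 0, "z": 0, "rx": 0, "ry": 0, "rz": 0},
    {"x": 0, "y": 0, "z": 0, "rx": 0, "ry": 0, "rz": 0},
    {"x": 0, "y": 0, "z": 0, "rx": 0, "ry": 0, "rz": 0},
    {"x": 0, "y": 0, "z": 0, "rx": 0, "ry": 0, "rz": 0},
    {"x": 0, "y": 0, "z": 0, "rx": 0, "ry": 0, "rz": 0},
    {"x": 0, "y": 0, "z": 0, "rx": 0, "ry": 0, "rz": 0},
    {"x": 0, "y": 0, "z": 0, "rx": 0, "ry": 0, "rz": 0},
    {"x": 0, "y": 0, "z": 0, "rx": 0, "ry": 0, "rz": 0},
    {"x": 0, "y": 0, "z": 0, "rx": 0, "ry": 0, "rz": 0}
  ]
}}

```text
time: 11.85
tool_pos: [0.498, -0.3095, 0.0882]
ee_rot: [3.138, -0.006, 0.092]
wrist_force: [-0.2, 0.6, 1.6]
width: 0.02
```

Run:
```python
from h import *
p,r,o=cur(); print(p,np.degrees(o['ee_rot']),r[:,2],o['joint_positions'],o['time'],o['wrist_force'],o['width'])
s=snap('wrist','w6')
```

```text
[ 0.49797191 -0.30953122  0.08815293] [179.7729551   -0.34118523   5.24906028] [ 0.00629228 -0.00340128 -0.99997442] [-6.53497656e-01  2.12393891e-01  1.46382091e+00  1.13216275e-03
  1.45831416e+00 -7.45222348e-01] 11.85 [-0.20975511  0.58363189  1.55544917] 0.02003249503951066
```

View pics/w6.png

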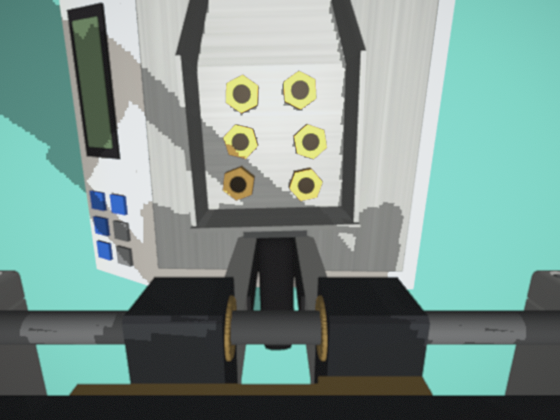

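Emit:
{"op": "jog_arm", "data": {
  "claw": 0.4,
  "series": [
    {"x": 0, "y": 0, "z": 0, "rx": 0, "ry": 0, "rz": 0},
    {"x": 0, "y": 0, "z": 0, "rx": 0, "ry": 0, "rz": 0},
    {"x": 0, "y": 0, "z": 0.004, "rx": 0, "ry": 0, "rz": 0},
    {"x": 0, "y": 0, "z": 0.004, "rx": 0, "ry": 0, "rz": 0},
    {"x": 0, "y": 0, "z": 0.001, "rx": 0, "ry": 0, "rz": 0}
  ]
}}

```text
time: 12.32
tool_pos: [0.4988, -0.3095, 0.0788]
ee_rot: [3.137, -0.008, 0.091]
wrist_force: [0.1, 0.3, -0.7]
width: 0.038
```

Emit:
{"op": "jog_arm", "data": {
  "claw": 0,
  "series": [
    {"x": 0, "y": 0, "z": 0.001, "rx": 0, "ry": 0, "rz": 0},
    {"x": 0, "y": 0, "z": 0, "rx": 0, "ry": 0, "rz": 0},
    {"x": 0, "y": 0, "z": 0, "rx": 0, "ry": 0, "rz": 0},
    {"x": 0, "y": 0, "z": 0, "rx": 0, "ry": 0, "rz": 0},
    {"x": 0, "y": 0, "z": 0, "rx": 0, "ry": 0, "rz": 0},
    {"x": 0, "y": 0, "z": 0, "rx": 0, "ry": 0, "rz": 0},
    {"x": 0, "y": 0, "z": 0, "rx": 0, "ry": 0, "rz": 0}
  ]
}}

```text
time: 12.9
tool_pos: [0.4982, -0.3091, 0.0764]
ee_rot: [3.139, -0.006, 0.091]
wrist_force: [-0.3, 0.7, 0.2]
width: 0.0198
```

Emit:
{"op": "jog_arm", "data": {
  "claw": 0,
  "series": [
    {"x": 0, "y": 0, "z": -0.003, "rx": 0, "ry": 0, "rz": 0},
    {"x": 0, "y": 0, "z": -0.006, "rx": 0, "ry": 0, "rz": 0},
    {"x": 0, "y": 0, "z": -0.008, "rx": 0, "ry": 0, "rz": 0},
    {"x": 0, "y": 0, "z": -0.008, "rx": 0, "ry": 0, "rz": 0},
    {"x": 0, "y": 0, "z": -0.004, "rx": 0, "ry": 0, "rz": 0},
    {"x": 0, "y": 0, "z": 0, "rx": 0, "ry": 0, "rz": 0}
  ]
}}

```text
time: 13.4
tool_pos: [0.4972, -0.3087, 0.1064]
ee_rot: [3.14, -0.004, 0.092]
wrist_force: [-0.5, 0.8, -3.1]
width: 0.0199
```

Run:
```python
from h import *
p,r,o=cur(); print(p,np.degrees(o['ee_rot']),r[:,2],o['joint_positions'],o['time'],o['wrist_force'],o['wrist_torque'],o['width'])
snap('wrist','w7');snap('scene','sc7')
im=cv2.imread('pics/sc7.png')
cv2.imwrite('pics/sc7c.png',cv2.resize(im[190:370,40:260],None,fx=3,fy=3,interpolation=2))
```

```text
[ 0.49716432 -0.30866038  0.10640678] [179.91832419  -0.20586549   5.24444115] [ 0.00370828 -0.00109112 -0.99999253] [-6.53311570e-01  2.00969442e-01  1.44005725e+00  1.39131959e-03
  1.49695816e+00 -7.44941911e-01] 13.4 [-0.47304159  0.77575137 -3.13415412] [-0.16899192 -0.10154892 -0.01381047] 0.01991300706389202
```

View pics/w7.png

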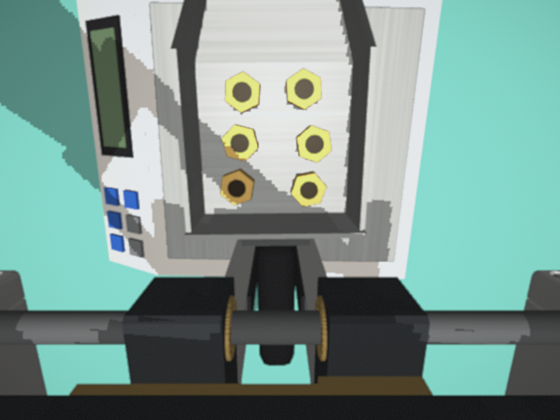

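View pics/sc7c.png

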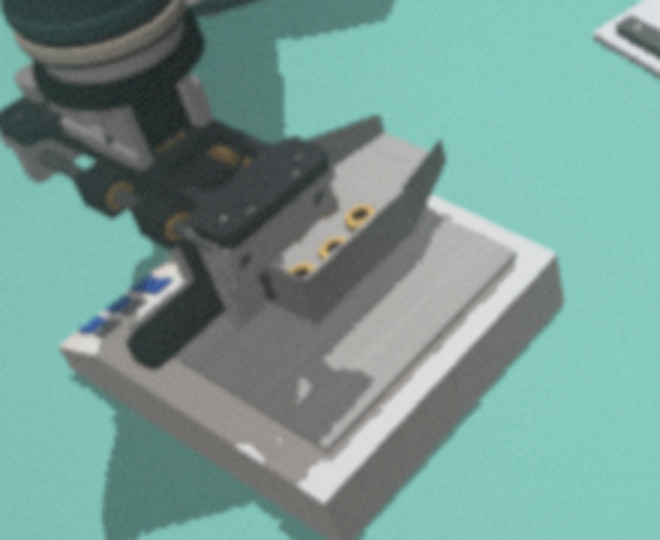

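```bash
cat > kin.py <<'E'
import numpy as np
from scipy.spatial.transform import Rotation as R
from scipy.optimize import least_squares
D=[([-1.22210144e+00,8.72086396e-02,1.37071500e+00,5.27e-06,1.68359024e+00,-1.03093142e-01],[.24012278,-.49483263,.20549353],[179.9998,-.0045,-64.114]),
([.37502581,-.24005086,1.67311702,-.00817896,1.69435391,-1.22229445],[.35912479,.19914089,.20701078],[179.078,.1589,91.457]),
([.59701289,-.4988934,2.19624902,-.56486194,.91178445,-.64886041],[.42516733,.17802178,.12451451],[137.711,-.482,84.705]),
([.54591486,-.39327183,2.28442955,-.58454764,.75973245,-.60409356],[.42307913,.16732195,.04315111],[140.6666,.2113,84.6946]),
([.37103704,-.16745475,2.11353366,-.50335029,.63619748,-.78094594],[.52735884,.15807877,.04526899],[141.175,.286,84.413]),
([.27201967,-.15099528,1.64035783,.00879735,1.64592459,-1.21531331],[.40875607,.1759698,.18616601],[179.836,-.5968,85.258]),
([-.69338684,.08952208,1.37592986,.00772445,1.59818497,-.7268061],[.48018027,-.32193769,.20265433],[177.3577,-3.6294,2.0279]),
([-.64556127,.14974997,1.41683129,-.00171189,1.56825822,-.75376806],[.48864675,-.29795228,.14735606],[179.66,-.215,6.2]),
([-6.53311570e-01,2.00969442e-01,1.44005725e+00,1.39e-03,1.49695816e+00,-7.44941911e-01],[.49716432,-.30866038,.10640678],[179.918,-.206,5.2444])]
y=lambda t:R.from_euler('y',t).as_matrix(); z=lambda t:R.from_euler('z',t).as_matrix()
def fk(q,P):
    d,a,L1,L2,e,Lt=P
    A=z(q[0]);B=A@y(q[1]);C=B@y(q[2]);E=C@z(q[3])@y(q[4])
    p=A@[a,0,d]+B@[0,0,L1]+C@[e,0,L2]+E@[0,0,Lt]
    return p,E@z(S[0]*q[5]+S[1])
S=[1,np.pi]
def fit():
    best=None
    for s in (1,-1):
        for o in (0,np.pi):
            S[:]=[s,o]; er=np.mean([np.linalg.norm(fk(q,np.ones(6))[1]-R.from_euler('xyz',r,degrees=True).as_matrix()) for q,p,r in D])
            if best is None or er<best[0]: best=(er,s,o)
    S[:]=best[1:]
    f=lambda P:np.concatenate([fk(q,P)[0]-p for q,p,r in D])
    s=least_squares(f,[.3,0,.35,.35,0,.3]); return s.x,best,np.abs(s.fun).max()
lo=np.array([-3.1,-.76,.27,-1.08,.17,-2.57]);hi=np.array([3.1,2.03,2.55,4.22,2.65,2.57])
def ik(p,Rm,q0,P):
    def f(q):
        pp,RR=fk(q,P); return np.r_[(pp-p)*5,R.from_matrix(RR.T@Rm).as_rotvec()]
    s=least_squares(f,np.clip(q0,lo+.01,hi-.01),bounds=(lo,hi)); return s.x,np.linalg.norm(s.fun)
E
python3 - <<'E'
from kin import *
from h import tool
P,b,e=fit(); print(P,b,e)
lip=np.array([.6035,.141,.212])
for yaw in (10,30,50,-6):
  q=np.array([.25,.2,1.44,0,1.5,1.5-np.radians(yaw-10)]);u=np.array([np.cos(np.radians(yaw)),np.sin(np.radians(yaw)),0])
  lip=np.array([.635,.1465,.212])-.032*u
  for th in (0,25,48,52):
    M=tool(yaw-90,yaw,-th)
    p=lip-M@[0,-.161,-.004]
    q,er=ik(p,M,q,P); print(yaw,th,np.round(p,3),np.round(q,3),round(er,4))
E
```

```text
[-0.0187497   0.08726876  0.38714242  0.4241414  -0.00954421  0.22121929] (np.float64(1.5348945400295144e-05), 1, 3.141592653589793) 0.0551499475495833
10 0 [0.445 0.113 0.208] [ 0.249 -0.123  1.566  0.     1.699  1.645] 0.0
10 25 [0.458 0.115 0.276] [0.235 0.182 1.137 0.033 2.258 1.646] 0.0
10 48 [0.494 0.122 0.329] [0.223 0.449 0.791 0.097 2.65  1.692] 0.1159
10 52 [0.503 0.123 0.336] [0.219 0.459 0.786 0.12  2.65  1.711] 0.202
30 0 [0.468 0.05  0.208] [ 0.106 -0.094  1.539 -0.     1.696  1.154] 0.0
30 25 [0.479 0.057 0.276] [ 0.183  0.194  1.123 -0.18   2.231  1.149] 0.0
30 48 [0.511 0.075 0.329] [ 0.241  0.487  0.737 -0.501  2.65   0.922] 0.0472
30 52 [0.519 0.079 0.336] [ 0.257  0.502  0.729 -0.596  2.65   0.847] 0.118
50 0 [ 0.511 -0.001  0.208] [-0.003  0.01   1.44   0.     1.692  0.695] 0.0
50 25 [0.52  0.009 0.276] [ 0.138  0.237  1.071 -0.343  2.139  0.695] 0.0
50 48 [0.543 0.037 0.329] [ 0.246  0.507  0.707 -0.808  2.495  0.424] 0.0
50 52 [0.549 0.044 0.336] [ 0.262  0.558  0.64  -0.927  2.541  0.331] 0.0
-6 0 [0.443 0.167 0.208] [ 0.36  -0.087  1.533  0.     1.696  2.035] 0.0
-6 25 [0.456 0.165 0.276] [0.276 0.196 1.12  0.199 2.224 2.041] 0.0
-6 48 [0.493 0.161 0.329] [0.213 0.497 0.723 0.549 2.65  2.286] 0.0315
-6 52 [0.501 0.161 0.336] [0.196 0.512 0.714 0.648 2.65  2.364] 0.0993
```

```bash
cat > patch.py <<'E'
import kin, numpy as np
from kin import *
def fk2(q,P):
    d,a,L1,L1x,L2,e,Lt,tx,w=P
    A=z(q[0]);B=A@y(q[1]);C=B@y(q[2]);F=C@z(q[3]);E=F@y(q[4])
    p=A@[a,0,d]+B@[L1x,0,L1]+C@[e,0,L2]+E@[tx,0,Lt]
    return p,E@z(S[0]*q[5]+S[1])
E
python3 - <<'E'
import kin
from patch import *
S[:]=[1,np.pi]
f=lambda P:np.concatenate([fk2(q,P)[0]-p for q,p,r in D])
s=least_squares(f,[.3,0,.35,0,.35,0,.3,0,0]);print(np.round(s.x,4));print(np.round(s.fun.reshape(-1,3)*1e3,1))
E
```

```text
[ 0.0399 -0.0877  0.4145 -0.0203  0.5283  0.0155  0.2931 -0.0875  0.    ]
[[-54.8 -14.9   0.1]
 [ 24.3 -50.9  -4. ]
 [ -2.7  -6.2   6.9]
 [  4.4   3.   -4.8]
 [ -2.7  -7.7   1.8]
 [ 21.1 -53.3  -4.6]
 [-43.3 -38.2   6.6]
 [-32.2 -46.5  -0.4]
 [-28.8 -49.4  -1.6]]
```

```bash
sed -i 's/A@\[a,0,d\]/A@[a,w,d]/' patch.py
cat > ik.py <<'E'
from patch import *
S[:]=[1,np.pi]
f=lambda P:np.concatenate([fk2(q,P)[0]-p for q,p,r in D]+[np.array(P)[[3]]*.01])
_s=least_squares(f,[.3,0,.35,0,.35,0,.3,0,0]);P=_s.x
def ik(p,Rm,q0):
    def g(q):
        pp,RR=fk2(q,P); return np.r_[(pp-p)*5,R.from_matrix(RR.T@Rm).as_rotvec()]
    s=least_squares(g,np.clip(q0,lo+.01,hi-.01),bounds=(lo,hi)); return s.x,np.linalg.norm(s.fun)
E
python3 - <<'E'
from ik import *
from h import tool
print(np.round(P,4),np.abs(_s.fun).max())
for yaw in (10,30,50,70,95,-6):
  q=np.array([.25,.2,1.44,0,1.5,1.5-np.radians(yaw-10)]);u=np.array([np.cos(np.radians(yaw)),np.sin(np.radians(yaw)),0])
  lip=np.array([.635,.1465,.212])-.032*u
  for th in (0,25,48,52):
    M=tool(yaw-90,yaw,-th)
    p=lip-M@[0,-.161,-.004]
    q,er=ik(p,M,q); print(yaw,th,np.round(p,3),np.round(q,3),round(er,4))
E
```

```text
Traceback (most recent call last):
NameError: name '_s' is not defined
```

Run:
```python
import ik as I
from ik import *
from h import tool
print(np.round(P,4),np.abs(I._s.fun).max())
for yaw in (10,30,50,70,95,-6):
  q=np.array([.25,.2,1.44,0,1.5,1.5-np.radians(yaw-10)]);u=np.array([np.cos(np.radians(yaw)),np.sin(np.radians(yaw)),0])
  lip=np.array([.635,.1465,.212])-.032*u
  for th in (0,25,48,52):
    M=tool(yaw-90,yaw,-th)
    p=lip-M@[0,-.161,-.004]
    q,er=I.ik(p,M,q); print(yaw,th,np.round(p,3),np.round(q,3),round(er,4))
```

```text
[0.1526 0.     0.449  0.     0.4998 0.1007 0.3506 0.     0.0566] 2.9825149222562075e-07
10 0 [0.445 0.113 0.208] [ 0.125 -0.118  1.568 -0.     1.691  1.521] 0.0
10 25 [0.458 0.115 0.276] [ 0.138  0.243  1.118 -0.019  2.217  1.526] 0.0
10 48 [0.494 0.122 0.329] [ 0.145  0.583  0.706 -0.047  2.65   1.508] 0.0463
10 52 [0.503 0.123 0.336] [ 0.145  0.589  0.695 -0.051  2.65   1.505] 0.1341
30 0 [0.468 0.05  0.208] [-0.014 -0.092  1.544 -0.     1.689  1.033] 0.0
30 25 [0.479 0.057 0.276] [ 0.121  0.246  1.114 -0.203  2.177  1.086] 0.0
30 48 [0.511 0.075 0.329] [ 0.198  0.604  0.687 -0.488  2.609  0.92 ] 0.0
30 52 [0.519 0.079 0.336] [ 0.212  0.649  0.635 -0.57   2.65   0.855] 0.0304
50 0 [ 0.511 -0.001  0.208] [-1.140e-01 -1.000e-03  1.457e+00  0.000e+00  1.685e+00  5.840e-01] 0.0
50 25 [0.52  0.009 0.276] [ 0.106  0.258  1.099 -0.343  2.082  0.68 ] 0.0
50 48 [0.543 0.037 0.329] [ 0.246  0.559  0.754 -0.724  2.423  0.533] 0.0
50 52 [0.549 0.044 0.336] [ 0.264  0.615  0.693 -0.813  2.473  0.473] 0.0
70 0 [ 0.569 -0.035  0.208] [-0.161  0.132  1.317  0.     1.693  0.188] 0.0
70 25 [ 0.574 -0.022  0.276] [ 0.096  0.277  1.076 -0.424  1.954  0.317] 0.0
70 48 [0.586 0.012 0.329] [ 0.286  0.489  0.855 -0.825  2.19   0.272] 0.0
70 52 [0.589 0.02  0.336] [ 0.312  0.53   0.819 -0.9    2.224  0.248] 0.0
95 0 [ 0.652 -0.046  0.208] [-0.157  0.321  1.091  0.     1.73  -0.244] 0.0
95 25 [ 0.651 -0.032  0.276] [ 0.091  0.308  1.038 -0.446  1.777 -0.093] 0.0
95 48 [0.647 0.004 0.329] [ 0.316  0.379  1.005 -0.858  1.865  0.012] 0.0
95 52 [0.647 0.013 0.336] [ 0.351  0.398  1.002 -0.926  1.883  0.025] 0.0
-6 0 [0.443 0.167 0.208] [ 0.24  -0.085  1.538 -0.     1.688  1.915] 0.0
-6 25 [0.456 0.165 0.276] [0.152 0.247 1.113 0.133 2.201 1.883] 0.0
-6 48 [0.493 0.161 0.329] [0.102 0.598 0.695 0.331 2.65  2.005] 0.0036
-6 52 [0.501 0.161 0.336] [0.084 0.606 0.688 0.387 2.65  2.044] 0.0827
```

Emit:
{"op": "jog_arm", "data": {
  "claw": 0,
  "series": [
    {"x": 0, "y": 0, "z": -0.005, "rx": 0, "ry": 0, "rz": 0},
    {"x": 0, "y": 0, "z": -0.01, "rx": 0, "ry": 0, "rz": 0},
    {"x": 0, "y": 0, "z": -0.015, "rx": 0, "ry": 0, "rz": 0},
    {"x": 0, "y": 0, "z": -0.018, "rx": 0, "ry": 0, "rz": 0},
    {"x": 0, "y": 0, "z": -0.018, "rx": 0, "ry": 0, "rz": 0},
    {"x": 0, "y": 0, "z": -0.018, "rx": 0, "ry": 0, "rz": 0},
    {"x": 0, "y": 0, "z": -0.012, "rx": 0, "ry": 0, "rz": 0},
    {"x": 0, "y": 0, "z": -0.006, "rx": 0, "ry": 0, "rz": 0}
  ]
}}

```text
time: 14.17
tool_pos: [0.4945, -0.3068, 0.2111]
ee_rot: [-3.136, 0.004, 0.092]
wrist_force: [-1.3, -0.6, -2.4]
width: 0.0198
```

```bash
cat >> h.py <<'E'
def target(yaw,th,lipz,back):
    u=np.array([np.cos(np.radians(yaw)),np.sin(np.radians(yaw)),0]); M=tool(yaw-90,yaw,-th)
    lip=np.array([.635,.1465,0])-back*u+[0,0,lipz]; return M,lip-M@[0,-.161,-.004]
E
python3 - <<'E'
from h import *
p,r,o=cur(); print(p,np.degrees(o['ee_rot']),r[:,2],o['joint_positions'],o['time'],o['wrist_force'],o['wrist_torque'],o['width'])
plan(*target(60,0,.218,.032),20)
E
```

```text
[ 0.49449642 -0.30682659  0.21114068] [-179.69560307    0.21496386    5.24278973] [-0.00422152  0.00494766 -0.99997885] [-6.53581270e-01  1.62547084e-01  1.27599635e+00  1.37435348e-03
  1.70940899e+00 -7.44889681e-01] 14.1667 [-1.27740614 -0.59601454 -2.41315491] [-0.21015878 -0.08926984 -0.01287881] 0.019842875086770708
total deg [-0.2286257   0.30176    35.24209289] dist 0.2895610378116472 per row deg 1.7622063159851347 mm 14.47805189058236
{"x":0.0035,"y":-0.0140,"z":-0.0001,"rx":-0.01,"ry":0.02,"rz":1.76},{"x":0.0031,"y":-0.0141,"z":-0.0001,"rx":-0.01,"ry":0.02,"rz":1.76},{"x":0.0026,"y":-0.0142,"z":-0.0001,"rx":-0.01,"ry":0.02,"rz":1.76},{"x":0.0022,"y":-0.0143,"z":-0.0001,"rx":-0.01,"ry":0.02,"rz":1.76},{"x":0.0017,"y":-0.0144,"z":-0.0001,"rx":-0.01,"ry":0.02,"rz":1.76},{"x":0.0013,"y":-0.0144,"z":-0.0001,"rx":-0.01,"ry":0.02,"rz":1.76},{"x":0.0009,"y":-0.0145,"z":-0.0001,"rx":-0.01,"ry":0.02,"rz":1.76},{"x":0.0004,"y":-0.0145,"z":-0.0001,"rx":-0.01,"ry":0.02,"rz":1.76},{"x":-0.0000,"y":-0.0145,"z":-0.0001,"rx":-0.01,"ry":0.02,"rz":1.76},{"x":-0.0005,"y":-0.0145,"z":-0.0001,"rx":-0.01,"ry":0.02,"rz":1.76},{"x":-0.0009,"y":-0.0144,"z":-0.0001,"rx":-0.01,"ry":0.02,"rz":1.76},{"x":-0.0014,"y":-0.0144,"z":-0.0001,"rx":-0.01,"ry":0.02,"rz":1.76},
{"x":-0.0018,"y":-0.0144,"z":-0.0001,"rx":-0.01,"ry":0.02,"rz":1.76},{"x":-0.0022,"y":-0.0143,"z":-0.0001,"rx":-0.01,"ry":0.02,"rz":1.76},{"x":-0.0027,"y":-0.0142,"z":-0.0001,"rx":-0.01,"ry":0.02,"rz":1.76},{"x":-0.0031,"y":-0.0141,"z":-0.0001,"rx":-0.01,"ry":0.02,"rz":1.76},{"x":-0.0036,"y":-0.0140,"z":-0.0001,"rx":-0.01,"ry":0.02,"rz":1.76},{"x":-0.0040,"y":-0.0139,"z":-0.0001,"rx":-0.01,"ry":0.02,"rz":1.76},{"x":-0.0044,"y":-0.0138,"z":-0.0001,"rx":-0.01,"ry":0.02,"rz":1.76},{"x":-0.0048,"y":-0.0136,"z":-0.0001,"rx":-0.01,"ry":0.02,"rz":1.76},
```

Emit:
{"op": "jog_arm", "data": {
  "claw": 0,
  "series": [
    {"x": 0.001, "y": -0.005, "z": 0, "rx": 0, "ry": 0, "rz": 0.8},
    {"x": 0.0025, "y": -0.01, "z": 0, "rx": 0, "ry": 0, "rz": 1.8},
    {"x": 0.003, "y": -0.014, "z": 0, "rx": 0, "ry": 0, "rz": 1.8},
    {"x": 0.003, "y": -0.014, "z": 0, "rx": 0, "ry": 0, "rz": 1.8},
    {"x": 0.0025, "y": -0.0145, "z": 0, "rx": 0, "ry": 0, "rz": 1.8},
    {"x": 0.002, "y": -0.0145, "z": 0, "rx": 0, "ry": 0, "rz": 1.8},
    {"x": 0.0015, "y": -0.0145, "z": 0, "rx": 0, "ry": 0, "rz": 1.8},
    {"x": 0.001, "y": -0.0145, "z": 0, "rx": 0, "ry": 0, "rz": 1.8},
    {"x": 0.0005, "y": -0.0145, "z": 0, "rx": 0, "ry": 0, "rz": 1.8},
    {"x": 0, "y": -0.0145, "z": 0, "rx": 0, "ry": 0, "rz": 1.8},
    {"x": -0.0005, "y": -0.0145, "z": 0, "rx": 0, "ry": 0, "rz": 1.8},
    {"x": -0.001, "y": -0.0145, "z": 0, "rx": 0, "ry": 0, "rz": 1.8}
  ]
}}

```text
time: 15.17
tool_pos: [0.521, -0.14, 0.2055]
ee_rot: [-3.137, 0.019, -0.298]
wrist_force: [-0.8, -0.1, -2.4]
width: 0.0203
```

Run:
```python
from h import *
p,r,o=cur(); print(p,np.degrees(o['ee_rot']),r[:,2],o['joint_positions'],o['time'],o['wrist_force'],o['wrist_torque'],o['width'])
plan(*target(60,0,.220,.032),10)
```

```text
[ 0.52095651 -0.13995492  0.20554626] [-179.73080008    1.08299866  -17.0732855 ] [-0.01668818  0.01004045 -0.99981033] [-0.36974991  0.07830409  1.38029732  0.00336005  1.7021806  -0.07131223] 15.1667 [-0.83010122 -0.08892977 -2.36304233] [-0.21903034 -0.02551379 -0.06611459] 0.020280722913184016
total deg [-0.14587949  1.10876463 12.92376096] dist 0.12104714312981052 per row deg 1.2972056012696735 mm 12.104714312981052
{"x":-0.0018,"y":-0.0119,"z":-0.0010,"rx":-0.01,"ry":0.11,"rz":1.29},{"x":-0.0021,"y":-0.0119,"z":-0.0010,"rx":-0.01,"ry":0.11,"rz":1.29},{"x":-0.0024,"y":-0.0118,"z":-0.0010,"rx":-0.01,"ry":0.11,"rz":1.29},{"x":-0.0026,"y":-0.0118,"z":-0.0010,"rx":-0.01,"ry":0.11,"rz":1.29},{"x":-0.0029,"y":-0.0117,"z":-0.0010,"rx":-0.01,"ry":0.11,"rz":1.29},{"x":-0.0032,"y":-0.0116,"z":-0.0010,"rx":-0.01,"ry":0.11,"rz":1.29},{"x":-0.0034,"y":-0.0116,"z":-0.0010,"rx":-0.01,"ry":0.11,"rz":1.29},{"x":-0.0037,"y":-0.0115,"z":-0.0010,"rx":-0.01,"ry":0.11,"rz":1.29},{"x":-0.0039,"y":-0.0114,"z":-0.0010,"rx":-0.01,"ry":0.11,"rz":1.29},{"x":-0.0042,"y":-0.0113,"z":-0.0010,"rx":-0.01,"ry":0.11,"rz":1.29},
```

Emit:
{"op": "jog_arm", "data": {
  "claw": 0,
  "series": [
    {"x": -0.002, "y": -0.013, "z": -0.002, "rx": 0, "ry": 0.1, "rz": 1.3},
    {"x": -0.002, "y": -0.013, "z": -0.002, "rx": 0, "ry": 0.1, "rz": 1.3},
    {"x": -0.0025, "y": -0.013, "z": -0.002, "rx": 0, "ry": 0.1, "rz": 1.3},
    {"x": -0.0025, "y": -0.013, "z": -0.002, "rx": 0, "ry": 0.1, "rz": 1.3},
    {"x": -0.003, "y": -0.013, "z": -0.001, "rx": 0, "ry": 0.1, "rz": 1.3},
    {"x": -0.003, "y": -0.012, "z": -0.001, "rx": 0, "ry": 0.1, "rz": 1.3},
    {"x": -0.0035, "y": -0.011, "z": -0.001, "rx": 0, "ry": 0.1, "rz": 1.3},
    {"x": -0.0035, "y": -0.01, "z": 0, "rx": 0, "ry": 0.1, "rz": 1.3},
    {"x": -0.003, "y": -0.008, "z": 0, "rx": 0, "ry": 0.1, "rz": 1.3},
    {"x": -0.002, "y": -0.006, "z": 0, "rx": 0, "ry": 0.1, "rz": 0.6},
    {"x": -0.001, "y": -0.003, "z": 0, "rx": 0, "ry": 0, "rz": 0.3}
  ]
}}

```text
time: 16.08
tool_pos: [0.5315, -0.0083, 0.2057]
ee_rot: [3.137, 0.029, -0.532]
wrist_force: [0.3, 0.5, -3.2]
width: 0.0199
```

Run:
```python
from h import *
p,r,o=cur(); print(p,np.degrees(o['ee_rot']),r[:,2],o['joint_positions'],o['time'],o['wrist_force'],o['wrist_torque'],o['width'])
plan(*target(60,0,.216,.032),3)
s=snap('scene','sc8');snap('wrist','w8');snap('top','top8')
im=cv2.imread('pics/sc8.png');cv2.imwrite('pics/sc8c.png',cv2.resize(im[60:270,200:420],None,fx=2.8,fy=2.8,interpolation=2))
```

```text
[ 0.53150332 -0.00825133  0.20572984] [179.74144479   1.67233626 -30.46465898] [-0.02744227  0.01090653 -0.99956389] [-0.12707419  0.06771886  1.39137381  0.00741368  1.71110407  0.40550035] 16.0833 [ 0.25077885  0.54353818 -3.23571076] [-0.20714959  0.0284224   0.03640052] 0.019893317559908242
total deg [ 0.25175426  1.67337253 -0.46085188] dist 0.015550545633922908 per row deg 0.5846119579472164 mm 5.183515211307636
{"x":0.0040,"y":0.0024,"z":-0.0022,"rx":0.08,"ry":0.56,"rz":-0.15},{"x":0.0041,"y":0.0024,"z":-0.0022,"rx":0.08,"ry":0.56,"rz":-0.15},{"x":0.0041,"y":0.0024,"z":-0.0021,"rx":0.08,"ry":0.56,"rz":-0.15},
```

View pics/sc8c.png

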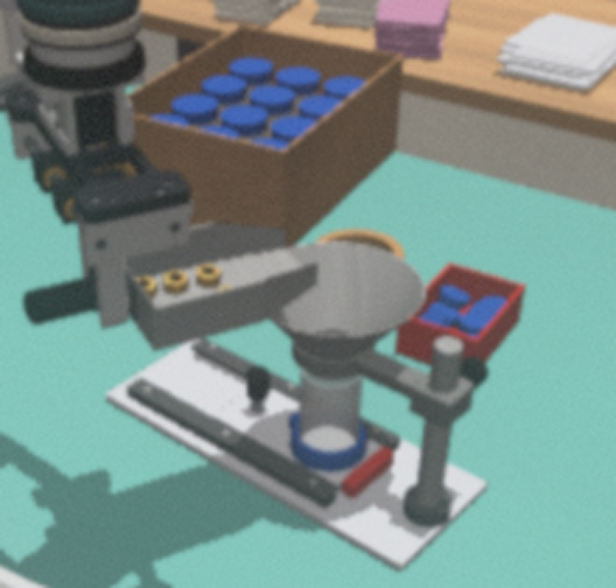

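View pics/w8.png

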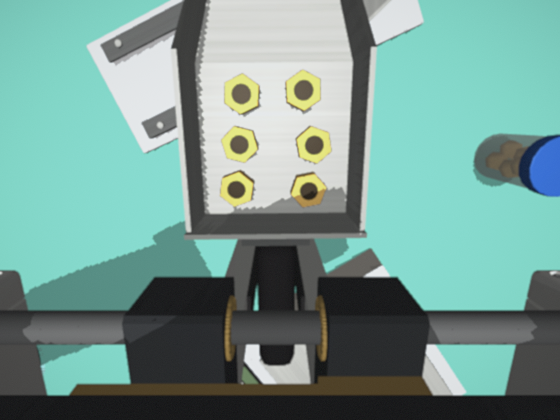

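View pics/top8.png

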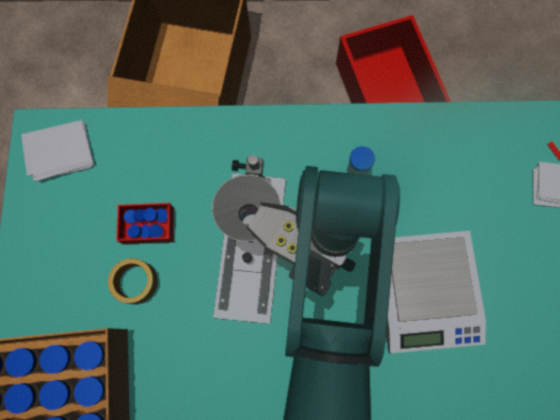

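Emit:
{"op": "jog_arm", "data": {
  "claw": 0,
  "series": [
    {"x": 0.004, "y": 0.0025, "z": -0.002, "rx": 0, "ry": 0.6, "rz": -0.2},
    {"x": 0.004, "y": 0.0025, "z": -0.002, "rx": 0, "ry": 0.6, "rz": -0.2},
    {"x": 0.004, "y": 0.0025, "z": -0.002, "rx": 0, "ry": 0.6, "rz": -0.1},
    {"x": 0, "y": 0, "z": -0.004, "rx": -1.5, "ry": 0, "rz": 0},
    {"x": 0, "y": 0, "z": -0.0084, "rx": -3, "ry": 0, "rz": 0},
    {"x": 0, "y": 0, "z": -0.0084, "rx": -3, "ry": 0, "rz": 0},
    {"x": 0, "y": 0, "z": -0.0084, "rx": -3, "ry": 0, "rz": 0},
    {"x": 0, "y": 0, "z": -0.0084, "rx": -3, "ry": 0, "rz": 0}
  ]
}}

```text
time: 16.9
tool_pos: [0.5392, -0.028, 0.2514]
ee_rot: [2.89, -0.009, -0.534]
wrist_force: [-0.3, 0.1, -2.9]
width: 0.0198
```

Run:
```python
from h import *
p,r,o=cur(); print(p,np.degrees(o['ee_rot']),o['joint_positions'],o['time'],o['wrist_force'],o['width'])
print('lip',p+r@[0,-.161,-.004],'panx',-r[:,1],'pitch',np.degrees(np.arcsin(r[2,1])), 'want lip',np.array([.635,.1465])-.032*np.array([.5,.866]))
plan(*target(60,28,.212,.032),5)
s=snap('scene','sc9')
im=cv2.imread('pics/sc9.png');cv2.imwrite('pics/sc9c.png',cv2.resize(im[60:270,200:420],None,fx=2.8,fy=2.8,interpolation=2))
```

```text
[ 0.53918845 -0.02795752  0.25135802] [165.58020266  -0.49132084 -30.58348737] [-0.01361313  0.15783204  1.22411841 -0.23266203  1.87161057  0.46452948] 16.9 [-0.30250197  0.07664612 -2.85474605] 0.01981194991106659
lip [0.61929778 0.10697868 0.21514039] panx [ 0.49460324  0.83268179 -0.24901539] pitch 14.419255687988935 want lip [0.619    0.118788]
total deg [-13.57749996  -0.24751815  -0.72340213] dist 0.04017625122405729 per row deg 2.719802058290877 mm 8.035250244811458
{"x":-0.0008,"y":-0.0028,"z":-0.0075,"rx":-2.72,"ry":-0.05,"rz":-0.14},{"x":-0.0008,"y":-0.0025,"z":-0.0076,"rx":-2.72,"ry":-0.05,"rz":-0.14},{"x":-0.0008,"y":-0.0021,"z":-0.0077,"rx":-2.72,"ry":-0.05,"rz":-0.14},{"x":-0.0008,"y":-0.0017,"z":-0.0078,"rx":-2.72,"ry":-0.05,"rz":-0.14},{"x":-0.0008,"y":-0.0014,"z":-0.0079,"rx":-2.72,"ry":-0.05,"rz":-0.14},
```

View pics/sc9c.png

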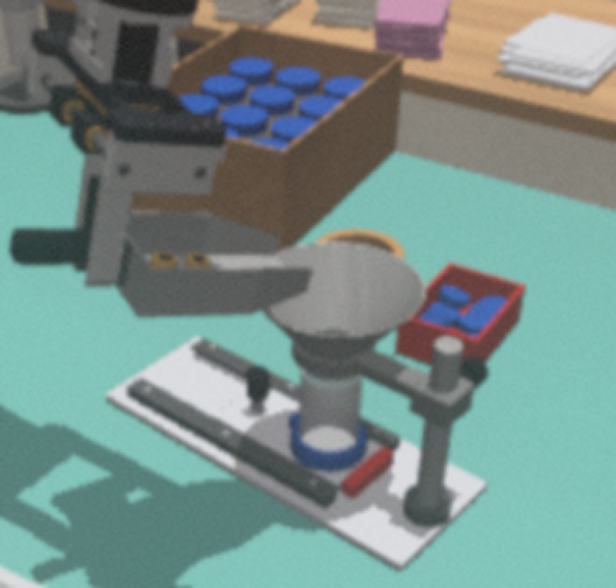

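Emit:
{"op": "jog_arm", "data": {
  "claw": 0,
  "series": [
    {"x": -0.0008, "y": -0.0035, "z": -0.0065, "rx": -2.5, "ry": 0, "rz": -0.1},
    {"x": -0.0008, "y": -0.0035, "z": -0.0065, "rx": -2.5, "ry": 0, "rz": -0.1},
    {"x": -0.0008, "y": -0.0035, "z": -0.0065, "rx": -2.5, "ry": 0, "rz": -0.1},
    {"x": -0.0008, "y": -0.0025, "z": -0.006, "rx": -2, "ry": 0, "rz": -0.1}
  ]
}}

```text
time: 17.28
tool_pos: [0.5491, -0.0095, 0.2743]
ee_rot: [2.725, -0.011, -0.528]
wrist_force: [-0.3, -0.4, -2.3]
width: 0.0198
```

Run:
```python
from h import *
p,r,o=cur(); print(p,np.degrees(o['ee_rot']),o['joint_positions'],o['time'],o['wrist_force'],o['width'])
print('lip',p+r@[0,-.161,-.004],'pitch',np.degrees(np.arcsin(r[2,1])), 'want lip',np.array([.635,.1465])-.032*np.array([.5,.866]))
plan(*target(60,34,.212,.032),5)
s=snap('scene','sc10');snap('wrist','w10')
im=cv2.imread('pics/sc10.png');cv2.imwrite('pics/sc10c.png',cv2.resize(im[60:270,200:420],None,fx=2.8,fy=2.8,interpolation=2))
```

```text
[ 0.54907441 -0.0095456   0.27425597] [156.11467371  -0.64624899 -30.23085747] [ 0.0938099   0.26064735  1.09483987 -0.37781426  2.00142726  0.50190867] 17.2833 [-0.32154207 -0.35342939 -2.26400427] 0.01984529980994713
lip [0.62460839 0.1186957  0.21272722] pitch 23.88371238314557 want lip [0.619    0.118788]
total deg [-10.11325072  -0.45440563  -0.51543263] dist 0.026817474713525073 per row deg 2.027313448701576 mm 5.363494942705015
{"x":-0.0007,"y":0.0001,"z":-0.0053,"rx":-2.02,"ry":-0.09,"rz":-0.10},{"x":-0.0007,"y":0.0003,"z":-0.0053,"rx":-2.02,"ry":-0.09,"rz":-0.10},{"x":-0.0007,"y":0.0005,"z":-0.0053,"rx":-2.02,"ry":-0.09,"rz":-0.10},{"x":-0.0007,"y":0.0006,"z":-0.0053,"rx":-2.02,"ry":-0.09,"rz":-0.10},{"x":-0.0007,"y":0.0008,"z":-0.0053,"rx":-2.02,"ry":-0.09,"rz":-0.10},
```

View pics/sc10c.png

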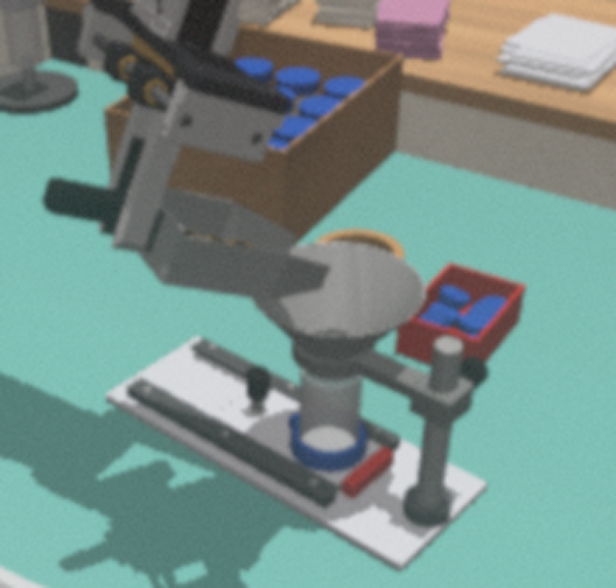

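View pics/w10.png

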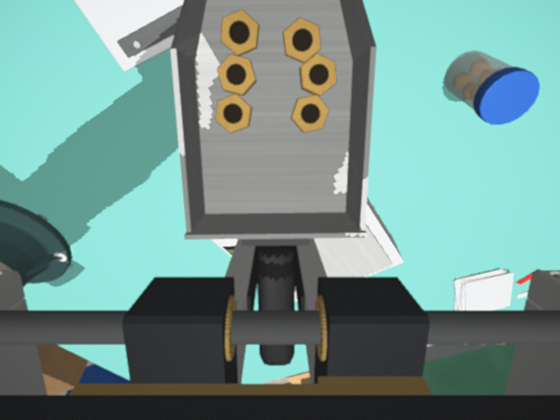

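Emit:
{"op": "jog_arm", "data": {
  "claw": 0,
  "series": [
    {"x": -0.0007, "y": 0, "z": -0.0028, "rx": -1, "ry": -0.1, "rz": 0},
    {"x": -0.0007, "y": 0, "z": -0.0028, "rx": -1, "ry": -0.1, "rz": 0},
    {"x": -0.0007, "y": 0, "z": -0.0028, "rx": -1, "ry": -0.1, "rz": 0},
    {"x": -0.0007, "y": 0, "z": -0.0028, "rx": -1, "ry": -0.1, "rz": 0},
    {"x": -0.0007, "y": 0, "z": -0.0028, "rx": -1, "ry": 0, "rz": 0},
    {"x": -0.0007, "y": 0, "z": -0.0028, "rx": -1, "ry": 0, "rz": 0}
  ]
}}

```text
time: 17.88
tool_pos: [0.5489, -0.0031, 0.2908]
ee_rot: [2.618, -0.006, -0.534]
wrist_force: [0.7, -0.0, -2.2]
width: 0.0198
```

Run:
```python
from h import *
p,r,o=cur(); print(p,np.degrees(o['ee_rot']),o['joint_positions'],o['time'],o['wrist_force'],o['width'])
print('lip',p+r@[0,-.161,-.004],'pitch',np.degrees(np.arcsin(r[2,1])), 'want lip',np.array([.635,.1465])-.032*np.array([.5,.866]))
plan(*target(60,42,.212,.032),5)
s=snap('scene','sc11');snap('wrist','w11')
im=cv2.imread('pics/sc11.png');cv2.imwrite('pics/sc11c.png',cv2.resize(im[60:270,200:420],None,fx=2.8,fy=2.8,interpolation=2))
```

```text
[ 0.54894434 -0.0031082   0.29076339] [149.99490549  -0.32831519 -30.59965697] [ 0.14276659  0.32127611  1.01975461 -0.47042653  2.0925908   0.50103955] 17.8833 [ 0.65256428 -0.0401523  -2.24996278] 0.0198347464369704
lip [0.62131392 0.11839642 0.21371618] pitch 30.004551317228984 want lip [0.619    0.118788]
total deg [-11.9930449    0.08704739  -0.67934409] dist 0.03177330129090421 per row deg 2.4025171097543043 mm 6.354660258180841
{"x":-0.0001,"y":-0.0006,"z":-0.0063,"rx":-2.40,"ry":0.02,"rz":-0.14},{"x":-0.0001,"y":-0.0003,"z":-0.0063,"rx":-2.40,"ry":0.02,"rz":-0.14},{"x":-0.0001,"y":-0.0000,"z":-0.0064,"rx":-2.40,"ry":0.02,"rz":-0.14},{"x":-0.0001,"y":0.0002,"z":-0.0064,"rx":-2.40,"ry":0.02,"rz":-0.14},{"x":-0.0001,"y":0.0005,"z":-0.0063,"rx":-2.40,"ry":0.02,"rz":-0.14},
```

View pics/sc11c.png

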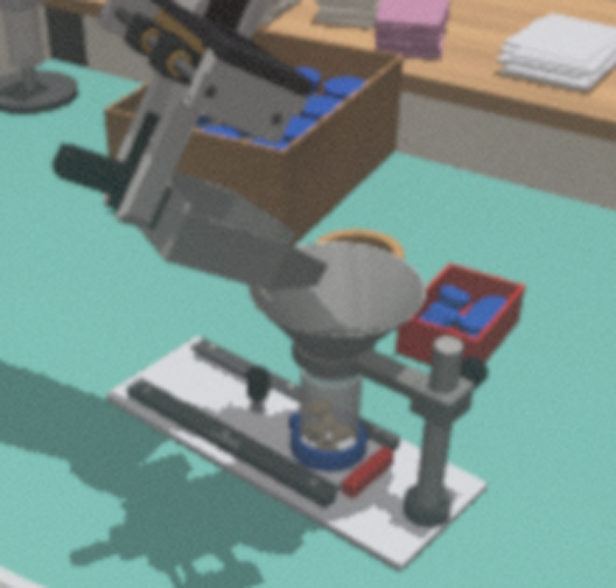

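View pics/w11.png

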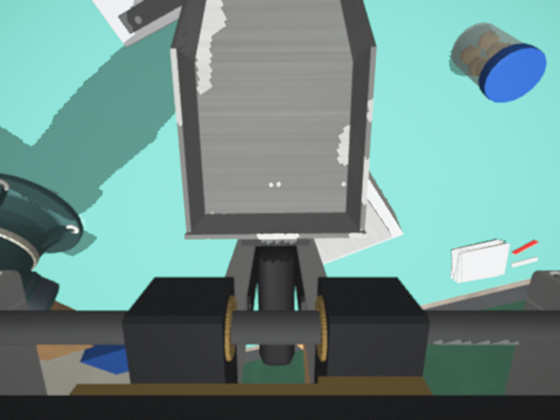

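Emit:
{"op": "jog_arm", "data": {
  "claw": 0,
  "series": [
    {"x": 0, "y": -0.0005, "z": -0.0065, "rx": -2.4, "ry": 0, "rz": 0},
    {"x": 0, "y": 0, "z": -0.0065, "rx": -2.4, "ry": 0, "rz": 0},
    {"x": 0, "y": 0, "z": -0.0065, "rx": -2.4, "ry": 0, "rz": 0},
    {"x": 0, "y": 0, "z": -0.0065, "rx": -2.4, "ry": 0, "rz": 0},
    {"x": 0, "y": 0, "z": -0.0065, "rx": -2.4, "ry": 0, "rz": 0},
    {"x": 0, "y": 0, "z": -0.0065, "rx": -2.4, "ry": 0, "rz": 0},
    {"x": 0, "y": 0, "z": -0.004, "rx": -1.5, "ry": 0, "rz": 0},
    {"x": 0, "y": 0, "z": 0, "rx": 0, "ry": 0, "rz": 0},
    {"x": 0, "y": 0, "z": 0, "rx": 0, "ry": 0, "rz": 0}
  ]
}}

```text
time: 18.73
tool_pos: [0.5635, 0.0217, 0.3269]
ee_rot: [2.332, -0.008, -0.533]
wrist_force: [-0.3, -0.4, -1.7]
width: 0.0201
```

Run:
```python
from h import *
p,r,o=cur(); print(p,np.degrees(o['ee_rot']),o['joint_positions'],o['time'],o['wrist_force'],o['width'])
print('lip',p+r@[0,-.161,-.004],'pitch',np.degrees(np.arcsin(r[2,1])))
s=snap('scene','sc12');snap('wrist','w12')
print([(d['bbox'],round(d['p'],2)) for d in cams.look_for('nut0',s)])
im=cv2.imread('pics/sc12.png');cv2.imwrite('pics/sc12c.png',cv2.resize(im[60:270,200:420],None,fx=2.8,fy=2.8,interpolation=2))
```

```text
[0.56350397 0.02165181 0.32686841] [133.58680017  -0.4503783  -30.51757925] [ 0.25876055  0.51300954  0.81029396 -0.75682681  2.29794264  0.41604913] 18.7333 [-0.3344593  -0.40648753 -1.72320475] 0.020093184502937376
lip [0.62211331 0.11931847 0.2130125 ] pitch 46.411340203401785
[]
```

View pics/sc12c.png

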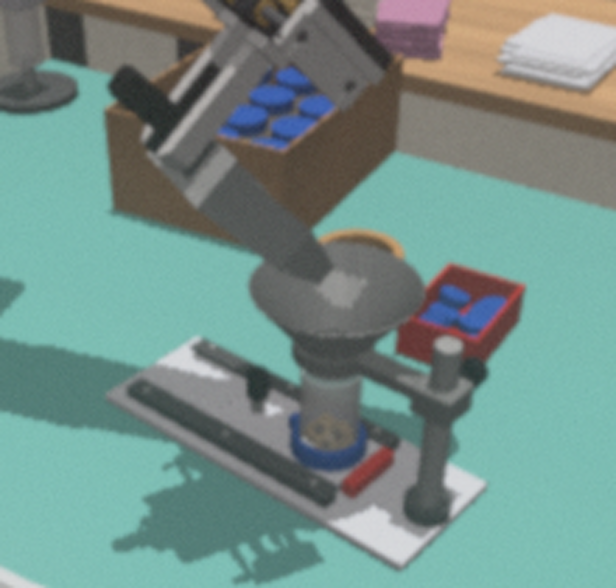

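View pics/w12.png

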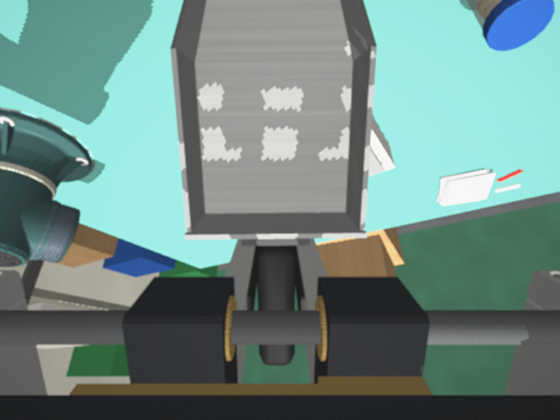

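Emit:
{"op": "jog_arm", "data": {
  "claw": 0,
  "series": [
    {"x": 0, "y": 0.003, "z": 0.007, "rx": 3, "ry": 0, "rz": 0},
    {"x": 0, "y": 0.003, "z": 0.014, "rx": 5.8, "ry": 0, "rz": 0},
    {"x": 0, "y": 0.003, "z": 0.014, "rx": 5.8, "ry": 0, "rz": 0},
    {"x": 0, "y": 0.003, "z": 0.014, "rx": 5.8, "ry": 0, "rz": 0},
    {"x": 0, "y": 0.003, "z": 0.013, "rx": 5.8, "ry": 0, "rz": 0},
    {"x": 0, "y": 0.003, "z": 0.013, "rx": 5.8, "ry": 0, "rz": 0},
    {"x": 0, "y": 0.003, "z": 0.013, "rx": 5.8, "ry": 0, "rz": 0},
    {"x": 0, "y": 0.003, "z": 0.012, "rx": 5.5, "ry": 0, "rz": 0},
    {"x": 0, "y": 0.003, "z": 0.006, "rx": 3, "ry": 0, "rz": 0}
  ]
}}

```text
time: 19.63
tool_pos: [0.5268, -0.0395, 0.2458]
ee_rot: [-3.105, -0.021, -0.537]
wrist_force: [0.2, -0.2, -1.9]
width: 0.0196
```

Run:
```python
from h import *
p,r,o=cur(); print(p,np.degrees(o['ee_rot']),o['joint_positions'],o['time'],o['wrist_force'],o['width'])
print('lip',p+r@[0,-.161,-.004],'pitch',np.degrees(np.arcsin(r[2,1])))
# platter place: pan origin at platter centre, yaw 94.5
a=np.radians(94.5);u=np.array([np.cos(a),np.sin(a),0])
M=tool(4.5);pt=np.array([.4977,-.2482,.07+.12])-.0665*u
print(pt); plan(M,pt,20)
```

```text
[ 0.52677099 -0.03954259  0.24584932] [-177.90459688   -1.17479178  -30.75726891] [-0.20083222  0.00723239  1.37536045  0.02811223  1.72752345  0.3404337 ] 19.6333 [ 0.1642772  -0.17487931 -1.89247189] 0.01955508160061133
lip [0.60880273 0.09869684 0.2557313 ] pitch -2.094962472452297
[ 0.50291753 -0.314495    0.19      ]
total deg [ -1.66733775  -1.78200657 -35.23055641] dist 0.2815794105535627 per row deg 1.7657488972538928 mm 14.078970527678138
{"x":0.0059,"y":0.0125,"z":0.0025,"rx":-0.08,"ry":-0.09,"rz":-1.76},{"x":0.0056,"y":0.0127,"z":0.0025,"rx":-0.08,"ry":-0.09,"rz":-1.76},{"x":0.0052,"y":0.0129,"z":0.0025,"rx":-0.08,"ry":-0.09,"rz":-1.76},{"x":0.0048,"y":0.0130,"z":0.0025,"rx":-0.08,"ry":-0.09,"rz":-1.76},{"x":0.0044,"y":0.0131,"z":0.0025,"rx":-0.08,"ry":-0.09,"rz":-1.76},{"x":0.0040,"y":0.0133,"z":0.0025,"rx":-0.08,"ry":-0.09,"rz":-1.76},{"x":0.0036,"y":0.0134,"z":0.0025,"rx":-0.08,"ry":-0.09,"rz":-1.76},{"x":0.0032,"y":0.0135,"z":0.0025,"rx":-0.08,"ry":-0.09,"rz":-1.76},{"x":0.0028,"y":0.0136,"z":0.0026,"rx":-0.08,"ry":-0.09,"rz":-1.76},{"x":0.0023,"y":0.0136,"z":0.0026,"rx":-0.08,"ry":-0.09,"rz":-1.76},{"x":0.0019,"y":0.0137,"z":0.0026,"rx":-0.08,"ry":-0.09,"rz":-1.76},{"x":0.0015,"y":0.0138,"z":0.0026,"rx":-0.08,"ry":-0.09,"rz":-1.76},
{"x":0.0011,"y":0.0138,"z":0.0026,"rx":-0.08,"ry":-0.09,"rz":-1.76},{"x":0.0007,"y":0.0138,"z":0.0026,"rx":-0.08,"ry":-0.09,"rz":-1.76},{"x":0.0002,"y":0.0138,"z":0.0027,"rx":-0.08,"ry":-0.09,"rz":-1.76},{"x":-0.0002,"y":0.0138,"z":0.0027,"rx":-0.08,"ry":-0.09,"rz":-1.76},{"x":-0.0006,"y":0.0138,"z":0.0027,"rx":-0.08,"ry":-0.09,"rz":-1.76},{"x":-0.0010,"y":0.0138,"z":0.0027,"rx":-0.08,"ry":-0.09,"rz":-1.76},{"x":-0.0014,"y":0.0137,"z":0.0027,"rx":-0.08,"ry":-0.09,"rz":-1.76},{"x":-0.0019,"y":0.0137,"z":0.0028,"rx":-0.08,"ry":-0.09,"rz":-1.76},
```

Lots of time left; moving the pan back over the scale.

Emit:
{"op": "jog_arm", "data": {
  "claw": 0,
  "series": [
    {"x": 0.006, "y": 0.0125, "z": 0.001, "rx": -0.1, "ry": -0.1, "rz": -1.8},
    {"x": 0.0055, "y": 0.0125, "z": 0.002, "rx": -0.1, "ry": -0.1, "rz": -1.8},
    {"x": 0.005, "y": 0.013, "z": 0.002, "rx": -0.1, "ry": -0.1, "rz": -1.8},
    {"x": 0.005, "y": 0.013, "z": 0.002, "rx": -0.1, "ry": -0.1, "rz": -1.8},
    {"x": 0.0045, "y": 0.013, "z": 0.002, "rx": -0.1, "ry": -0.1, "rz": -1.8},
    {"x": 0.004, "y": 0.0135, "z": 0.002, "rx": -0.1, "ry": -0.1, "rz": -1.8},
    {"x": 0.0035, "y": 0.0135, "z": 0.002, "rx": -0.1, "ry": -0.1, "rz": -1.8},
    {"x": 0.003, "y": 0.0135, "z": 0.002, "rx": -0.1, "ry": -0.1, "rz": -1.8},
    {"x": 0.003, "y": 0.0135, "z": 0.002, "rx": -0.1, "ry": -0.1, "rz": -1.8},
    {"x": 0.0025, "y": 0.0135, "z": 0.002, "rx": -0.1, "ry": -0.1, "rz": -1.8},
    {"x": 0.002, "y": 0.0135, "z": 0.002, "rx": -0.1, "ry": -0.1, "rz": -1.8},
    {"x": 0.0015, "y": 0.014, "z": 0.002, "rx": -0.1, "ry": -0.1, "rz": -1.8}
  ]
}}

```text
time: 20.63
tool_pos: [0.4975, -0.2221, 0.2282]
ee_rot: [3.139, -0.018, -0.163]
wrist_force: [1.1, -0.1, -1.9]
width: 0.0198
```

```bash
cat >> h.py <<'E'
def place(h,n):
    a=np.radians(94.5);u=np.array([np.cos(a),np.sin(a),0])
    plan(tool(4.5),np.array([.4977,-.2482,.0764+h])-.0665*u,n)
E
python3 - <<'E'
from h import *
p,r,o=cur(); print(p,np.degrees(o['ee_rot']),o['time'],o['wrist_force'],o['width'])
s=snap('top','top13');t=snap('scene','sc13')
print([(d['bbox'],round(d['p'],2)) for d in cams.look_for('nut0',t)])
im=cv2.imread('pics/top13.png');a=cv2.resize(im[150:330,190:310],None,fx=3,fy=3,interpolation=2)
im=cv2.imread('pics/sc13.png');b=cv2.resize(im[150:270,240:390],None,fx=4.5,fy=4.5,interpolation=2)
cv2.imwrite('pics/t13c.png',a);cv2.imwrite('pics/s13c.png',b)
place(.06,9)
E
```

```text
[ 0.4975115 -0.2220533  0.2282288] [179.83315012  -1.03920081  -9.31553914] 20.6333 [ 1.07622043 -0.13022186 -1.8804734 ] 0.019791663068402975
[]
total deg [  0.22266308  -0.9904322  -14.01742231] dist 0.13041034560219095 per row deg 1.561570367620314 mm 14.490038400243439
{"x":0.0021,"y":0.0101,"z":0.0102,"rx":0.02,"ry":-0.11,"rz":-1.56},{"x":0.0018,"y":0.0101,"z":0.0102,"rx":0.02,"ry":-0.11,"rz":-1.56},{"x":0.0016,"y":0.0102,"z":0.0102,"rx":0.02,"ry":-0.11,"rz":-1.56},{"x":0.0013,"y":0.0102,"z":0.0102,"rx":0.02,"ry":-0.11,"rz":-1.56},{"x":0.0011,"y":0.0102,"z":0.0102,"rx":0.02,"ry":-0.11,"rz":-1.56},{"x":0.0008,"y":0.0103,"z":0.0102,"rx":0.02,"ry":-0.11,"rz":-1.56},{"x":0.0006,"y":0.0103,"z":0.0102,"rx":0.02,"ry":-0.11,"rz":-1.56},{"x":0.0003,"y":0.0103,"z":0.0102,"rx":0.02,"ry":-0.11,"rz":-1.56},{"x":0.0000,"y":0.0103,"z":0.0102,"rx":0.02,"ry":-0.11,"rz":-1.56},
```

View pics/t13c.png

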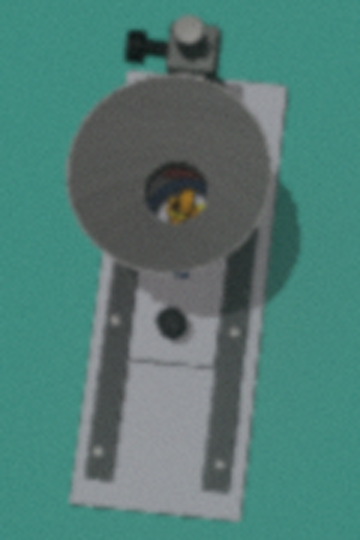

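View pics/s13c.png

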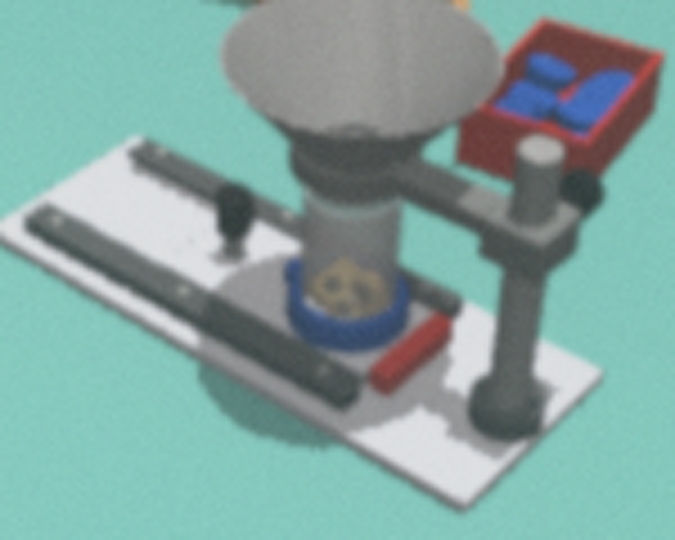

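Emit:
{"op": "jog_arm", "data": {
  "claw": 0,
  "series": [
    {"x": 0.002, "y": 0.01, "z": 0.009, "rx": 0, "ry": -0.2, "rz": -1.6},
    {"x": 0.002, "y": 0.01, "z": 0.009, "rx": 0, "ry": -0.2, "rz": -1.6},
    {"x": 0.0015, "y": 0.01, "z": 0.009, "rx": 0, "ry": -0.2, "rz": -1.6},
    {"x": 0.0015, "y": 0.01, "z": 0.009, "rx": 0, "ry": -0.2, "rz": -1.6},
    {"x": 0.001, "y": 0.01, "z": 0.009, "rx": 0, "ry": -0.2, "rz": -1.6},
    {"x": 0.001, "y": 0.01, "z": 0.009, "rx": 0, "ry": -0.2, "rz": -1.6},
    {"x": 0.0005, "y": 0.01, "z": 0.009, "rx": 0, "ry": -0.1, "rz": -1.6},
    {"x": 0.0005, "y": 0.01, "z": 0.009, "rx": 0, "ry": 0, "rz": -1.6},
    {"x": 0, "y": 0.008, "z": 0.005, "rx": 0, "ry": 0, "rz": -1.2},
    {"x": 0, "y": 0, "z": 0, "rx": 0, "ry": 0, "rz": 0}
  ]
}}

```text
time: 21.62
tool_pos: [0.5046, -0.3061, 0.1559]
ee_rot: [3.136, -0.004, 0.087]
wrist_force: [-0.4, -0.5, -1.2]
width: 0.02
```

Run:
```python
from h import *
p,r,o=cur(); print(p,np.degrees(o['ee_rot']),o['time'],o['wrist_force'],o['width'])
place(.012,6)
s=snap('wrist','w14')
```

```text
[ 0.50460234 -0.30605429  0.15585888] [179.6753891   -0.24274578   5.00442582] 21.6167 [-0.44452261 -0.53078691 -1.18676608] 0.019962203555238103
total deg [ 0.32353976 -0.24417248  0.50373607] dist 0.06800576985991928 per row deg 0.10776107946421425 mm 11.334294976653213
{"x":-0.0005,"y":0.0013,"z":0.0112,"rx":0.05,"ry":-0.04,"rz":0.08},{"x":-0.0004,"y":0.0013,"z":0.0112,"rx":0.05,"ry":-0.04,"rz":0.08},{"x":-0.0004,"y":0.0013,"z":0.0112,"rx":0.05,"ry":-0.04,"rz":0.08},{"x":-0.0004,"y":0.0013,"z":0.0112,"rx":0.05,"ry":-0.04,"rz":0.08},{"x":-0.0004,"y":0.0014,"z":0.0112,"rx":0.05,"ry":-0.04,"rz":0.08},{"x":-0.0004,"y":0.0014,"z":0.0112,"rx":0.05,"ry":-0.04,"rz":0.08},
```

View pics/w14.png

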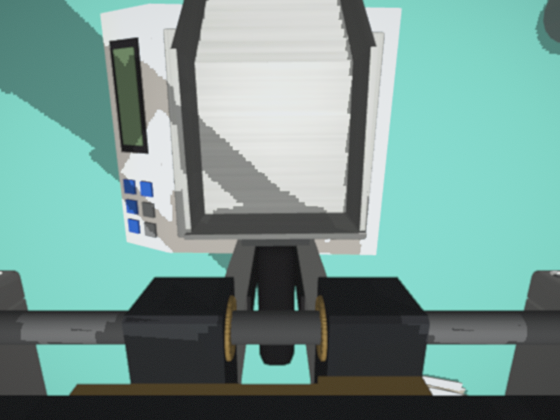

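Emit:
{"op": "jog_arm", "data": {
  "claw": 0,
  "series": [
    {"x": -0.001, "y": 0.002, "z": 0.01, "rx": 0.1, "ry": -0.1, "rz": 0.1},
    {"x": -0.001, "y": 0.002, "z": 0.011, "rx": 0.1, "ry": -0.1, "rz": 0.1},
    {"x": -0.001, "y": 0.002, "z": 0.011, "rx": 0.1, "ry": 0, "rz": 0.1},
    {"x": -0.001, "y": 0.002, "z": 0.011, "rx": 0, "ry": 0, "rz": 0.1},
    {"x": -0.001, "y": 0.001, "z": 0.011, "rx": 0, "ry": 0, "rz": 0},
    {"x": 0, "y": 0, "z": 0.008, "rx": 0, "ry": 0, "rz": 0},
    {"x": 0, "y": 0, "z": 0, "rx": 0, "ry": 0, "rz": 0}
  ]
}}

```text
time: 22.25
tool_pos: [0.501, -0.3123, 0.0902]
ee_rot: [-3.141, -0.004, 0.079]
wrist_force: [-0.2, 0.7, -3.1]
width: 0.0196
```

Run:
```python
from h import *
p,r,o=cur(); print(p,np.degrees(o['ee_rot']),o['time'],o['wrist_force'],o['width'])
place(.0,5)
```

```text
[ 0.50104656 -0.31232056  0.09020941] [-179.98757218   -0.20672756    4.55489694] 22.25 [-0.23772485  0.72422656 -3.08314763] 0.019625254512535203
total deg [-0.01252684 -0.20672159  0.0549193 ] dist 0.014104205332462599 per row deg 0.042851776249923215 mm 2.8208410664925196
{"x":0.0003,"y":0.0005,"z":0.0028,"rx":-0.00,"ry":-0.04,"rz":0.01},{"x":0.0003,"y":0.0005,"z":0.0028,"rx":-0.00,"ry":-0.04,"rz":0.01},{"x":0.0003,"y":0.0005,"z":0.0028,"rx":-0.00,"ry":-0.04,"rz":0.01},{"x":0.0003,"y":0.0005,"z":0.0028,"rx":-0.00,"ry":-0.04,"rz":0.01},{"x":0.0003,"y":0.0005,"z":0.0028,"rx":-0.00,"ry":-0.04,"rz":0.01},
```

Emit:
{"op": "jog_arm", "data": {
  "claw": 0,
  "series": [
    {"x": 0.001, "y": 0.001, "z": 0.003, "rx": 0, "ry": -0.1, "rz": 0},
    {"x": 0.001, "y": 0.001, "z": 0.003, "rx": 0, "ry": -0.1, "rz": 0},
    {"x": 0, "y": 0, "z": 0.003, "rx": 0, "ry": 0, "rz": 0},
    {"x": 0, "y": 0, "z": 0.002, "rx": 0, "ry": 0, "rz": 0},
    {"x": 0, "y": 0, "z": 0, "rx": 0, "ry": 0, "rz": 0}
  ]
}}

```text
time: 22.67
tool_pos: [0.5037, -0.3143, 0.0777]
ee_rot: [-3.141, 0.0, 0.079]
wrist_force: [-0.5, 1.1, -1.5]
width: 0.02
```

Emit:
{"op": "jog_arm", "data": {
  "claw": 0,
  "series": [
    {"x": 0, "y": 0, "z": 0.0015, "rx": 0, "ry": 0, "rz": 0},
    {"x": 0, "y": 0, "z": 0.001, "rx": 0, "ry": 0, "rz": 0}
  ]
}}

```text
time: 22.83
tool_pos: [0.5043, -0.3147, 0.0764]
ee_rot: [3.141, -0.001, 0.08]
wrist_force: [-0.5, 1.4, 1.0]
width: 0.0199
```

Emit:
{"op": "jog_arm", "data": {
  "claw": 0.6,
  "series": [
    {"x": 0, "y": 0, "z": 0, "rx": 0, "ry": 0, "rz": 0},
    {"x": 0, "y": 0, "z": 0, "rx": 0, "ry": 0, "rz": 0},
    {"x": 0, "y": 0, "z": 0, "rx": 0, "ry": 0, "rz": 0},
    {"x": 0, "y": 0, "z": 0, "rx": 0, "ry": 0, "rz": 0},
    {"x": 0, "y": 0, "z": -0.005, "rx": 0, "ry": 0, "rz": 0},
    {"x": 0, "y": 0, "z": -0.015, "rx": 0, "ry": 0, "rz": 0},
    {"x": 0, "y": 0, "z": -0.025, "rx": 0, "ry": 0, "rz": 0},
    {"x": 0, "y": 0, "z": -0.03, "rx": 0, "ry": 0, "rz": 0},
    {"x": 0, "y": 0, "z": -0.03, "rx": 0, "ry": 0, "rz": 0},
    {"x": 0, "y": 0.02, "z": -0.03, "rx": 0, "ry": 0, "rz": 0},
    {"x": 0, "y": 0.03, "z": -0.02, "rx": 0, "ry": 0, "rz": 0},
    {"x": 0, "y": 0.03, "z": 0, "rx": 0, "ry": 0, "rz": 0}
  ]
}}

```text
time: 23.83
tool_pos: [0.5109, -0.3898, 0.2428]
ee_rot: [-3.141, -0.004, 0.088]
wrist_force: [-0.0, -0.7, 0.5]
width: 0.0567
```

Emit:
{"op": "jog_arm", "data": {
  "claw": 0.6,
  "series": [
    {"x": 0, "y": 0.03, "z": 0, "rx": 0, "ry": 0, "rz": 0},
    {"x": -0.02, "y": 0.03, "z": 0, "rx": 0, "ry": 0, "rz": 0},
    {"x": -0.03, "y": 0.02, "z": 0, "rx": 0, "ry": 0, "rz": 0},
    {"x": -0.03, "y": 0.02, "z": 0, "rx": 0, "ry": 0, "rz": 0},
    {"x": -0.03, "y": 0.02, "z": 0, "rx": 0, "ry": 0, "rz": 0},
    {"x": -0.03, "y": 0.02, "z": 0, "rx": 0, "ry": 0, "rz": 0},
    {"x": -0.03, "y": 0.01, "z": 0, "rx": 0, "ry": 0, "rz": 0}
  ]
}}

```text
time: 24.42
tool_pos: [0.3559, -0.5644, 0.2474]
ee_rot: [3.133, -0.013, 0.096]
wrist_force: [-0.3, -0.6, 0.8]
width: 0.0563
```

Run:
```python
from h import *
p,r,o=cur(); print(p,o['time'],o['wrist_force'])
s=snap('top','top15');t=snap('scene','sc15')
print([(d['bbox'],round(d['p'],2)) for d in cams.look_for('nut0',s)])
im=cv2.imread('pics/top15.png')
cv2.imwrite('pics/t15c.png',cv2.resize(im[220:365,365:500],None,fx=4,fy=4,interpolation=2))
im=cv2.imread('pics/sc15.png');cv2.imwrite('pics/s15c.png',cv2.resize(im[190:250,280:345],None,fx=9,fy=9,interpolation=2))
```

```text
[ 0.35590905 -0.56441237  0.24737705] 24.4167 [-0.28849863 -0.58327148  0.75221143]
[([250.7, 214.8, 3.8, 6.8], 0.61)]
```

View pics/t15c.png

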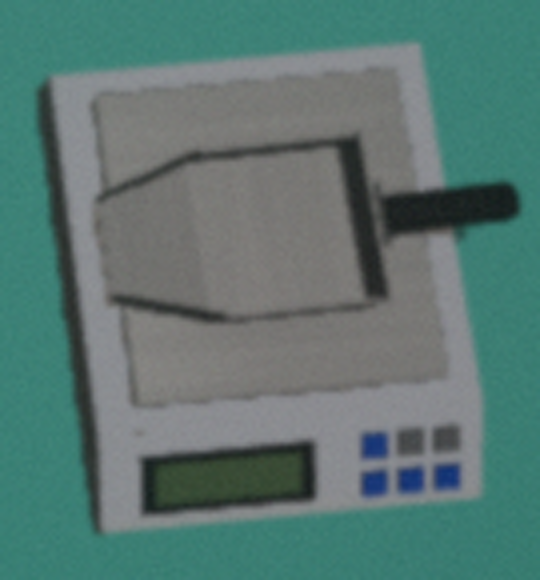

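View pics/sc15.png

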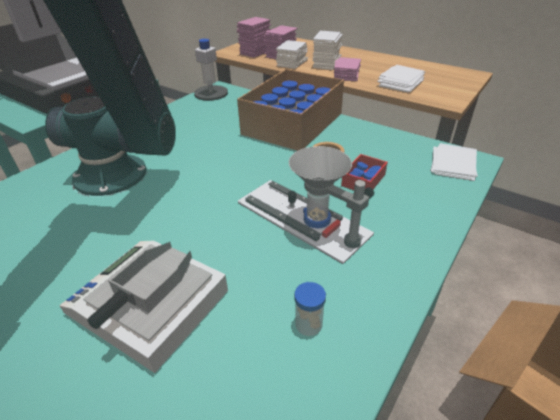

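View pics/s15c.png

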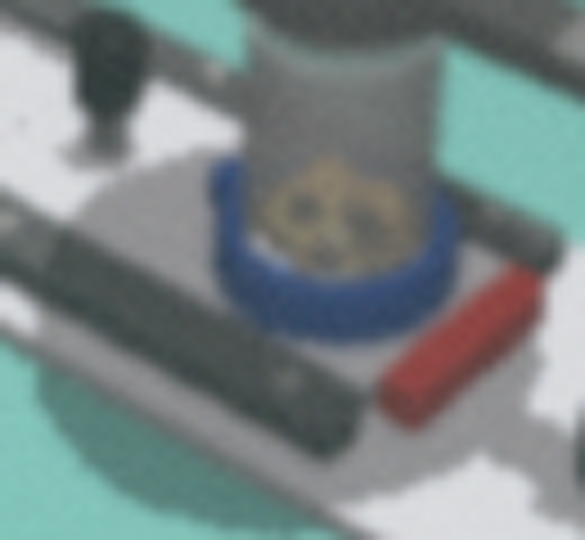

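View pics/top15.png

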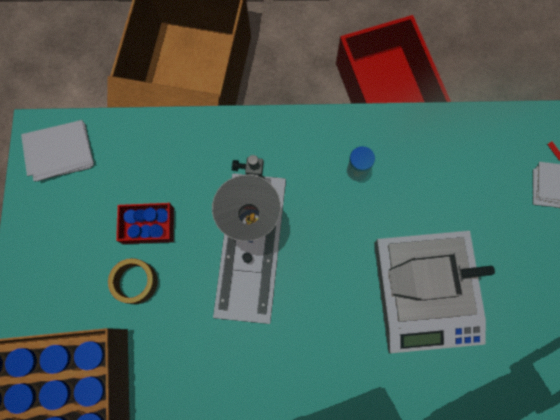

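Run:
```python
from h import *
s=cams.snapshot('scene')
for z in (.0255,.0355,.0455):
    a=np.linspace(0,2*np.pi,60);q=np.array([proj(s,[.635+.024*np.cos(t),.1465+.024*np.sin(t),z]) for t in a])
    print(z,'rows',q[:,1].min(),q[:,1].max(),'crop rows',(q[:,1].min()-190)*9,(q[:,1].max()-190)*9)
t=cams.snapshot('top')
im=cv2.cvtColor(t['img'],cv2.COLOR_RGB2BGR);cv2.imwrite('pics/t16.png',cv2.resize(im[175:245,210:285],None,fx=8,fy=8,interpolation=2))
Rr=lambda u,v,z:ray(t,365+u/4,220+v/4,z)
l=(Rr(97,198,.104)+Rr(112,298,.104))/2; g=Rr(517,200,.111)
print('lip',l,'gripend',g,'origin',l+(g-l)*95/216.5)
```

```text
0.0255 rows 212.48151597823514 225.0468737227439 crop rows 202.33364380411624 315.42186350469507
0.0355 rows 209.38030007060738 221.907688750452 crop rows 174.42270063546638 287.16919875406796
0.0455 rows 206.23837931563227 218.72565324593648 crop rows 146.14541384069045 258.53087921342836
lip [ 0.48802481 -0.15183904  0.104     ] gripend [ 0.50863118 -0.36870205  0.111     ] origin [ 0.49706687 -0.24699833  0.10707159]
```

View pics/t16.png

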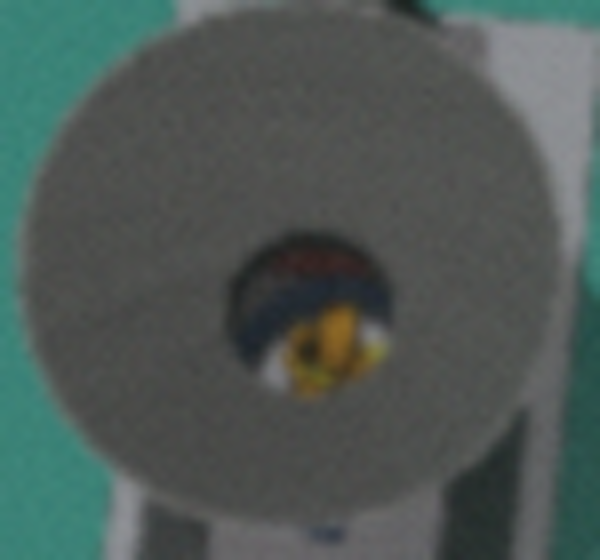

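```bash
python3 -c "
from h import *
print(ticket.close_job(), robot.get_obs()['time'])"
```

```text
the job is handed in; nothing more can be done
the job is handed in; nothing more can be done
```

I pushed the shuttle home, tipped the nuts through the funnel into the tube, and put the empty pan back upright on the scale. The job was handed in at about 24.8 s.

- **Shuttle:** The push met the stop at about 50 N at the fingertips. Afterwards the knob was within about 1 px of its expected home position.
- **Nuts:** I could not count all six directly. They lie stacked in the tube, and the pile height fits roughly two layers. The pan and funnel are empty, and no nut shows anywhere else. The network search for nuts found nothing in the scene pictures taken after the pour. In the top picture it found one, in the tube seen through the spout.
- **Pan:** It sits about 1–2 mm from the middle of the platter, with the gripper clear of it.
- **Bystanders:** The tape, packed tube and cap bin look unmoved in the last pictures. I judged this by eye, not by measurement.

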